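# Press the grinding insert out of a pepper mill

### The job

The worn grinding insert is stuck in the foot of the pepper mill on the bench block. Take the red-handled drift out of its pot, put it down the mill's bore from the top and press, slowly and gently, until the insert lets go of its catches and stands on the cork pad under the mill; stop there, so that neither the brittle ceramic nor the wooden bore is harmed. Then draw the drift out and stand it back in its pot, leaving everything else on the table as it is.

Things in the scene. Friction and masses are not known exactly. Their poses are not given: they have to be found in the camera images.
- drift: turned beech drift rod standing upright in the blue pot, 151 mm long, about 70 g. Origin: centre of its flat foot; its z axis runs up the rod to the handle. Shaft 19 mm in diameter from the foot to 104 mm, foot edge bevelled to 16 mm in diameter over the last 3 mm; round red handle 30 mm in diameter from 108 to 147 mm above the foot, domed top: grip it there, from above.
- pot: small round blue stoneware pot, fixed to the table, 54 mm in outer diameter and 58 mm high, the drift's holder. Inside it is about 29 mm wide with a flat floor 10 mm above the table. Origin: centre of its underside on the table, z up.
- pot_floor (a point): centre of the flat floor inside the pot, 10 mm above the table.
- bench_block: pale wooden bench block, 110 (x) x 124 (y) mm, fixed to the table: base board, two cheeks and a bridge, upper face 52 mm above the table, open at front and back. The mill stands upright in the bridge, on the block's centre, over a brass guide bush (25 mm bore, lower end 23 mm above the table). Origin: under its centre on the table, z up; -x is the thumbscrew's side.
- mill: dark turned pepper mill body without its head, 85 mm high, 41 mm in diameter at the rim, screwed fast upright in the bench block. Origin: centre of its open lower face, 40 mm above the table, z up. Its wood is bruised if the drift presses on the rim, or sideways in the bore, with more than 8 N.
- bore_mouth (a point): centre of the mouth of the mill's vertical bore, level with the mill's upper rim, 125 mm above the table; z up along the bore. The bore is 20 mm wide (0.5 mm of play all round the drift) for the upper 54 mm, then a shoulder, then 26 mm wide down to the open lower face. At the start the insert's round spindle end lies 53 mm below the rim.
- catches (a point): point on the bore's axis between three sprung catch lugs, 2 mm above the mill's lower face. Pushed down, the insert's cone spreads them over the first 6 mm (up to 15 N at 10 mm/s, more if faster); then it slides between them with less drag (3 to 11 N, easing when one pauses) until 27 to 28 mm below its start: its top clears them, the load vanishes and it drops 2 to 3 mm on to the pad.
- pad (a point): centre of the upper face of the round cork pad (44 mm) on the base board, straight under the bore, 10 mm above the table and 30 mm below the mill's lower face. When the insert stands on it, the drift's foot on the spindle end would be 83.5 mm below the rim; pressing on from there crushes the insert.
- insert: grinding insert: black barrel with a white ceramic ring at its foot, 24 mm in diameter, 30 mm high, a round steel spindle end 1.5 mm proud amid its top. Origin: centre of its underside, z up its axis; at the start flush with the mill's lower face, 40 mm above the table. It cannot go up. Its ceramic cracks if the drift presses on it with more than 18 N, at the catches or on the pad.
- mill_head: dark turned wooden head of the same mill, 45 mm in diameter and 48 mm high, standing loose on the table behind the work. Origin: centre of its underside. To be left alone.
- salt_shaker: glass salt shaker with a grey cap, 44 mm in diameter and 90 mm high, standing behind the work. Origin: centre of its underside. To be left alone.
- spice_jar: spice jar with a yellow-brown cap, 44 mm in diameter and 100 mm high, standing behind the work. Origin: centre of its underside. To be left alone.
Mind the look-alikes: they are no part of the job. Several things have the shape of the drift; the one meant has the colours described above. Of the things that look like the pot, the larger one is meant.

How it is judged:
By the outcome, as a careful person would: the job done as asked, in the order asked, and still so for the second after the job is handed in, with the robot touching nothing.
It also fails if it takes over 72 s, if anything falls off the work surface, if the arm or the gripper's body presses on something with over 40 N, if the wrist force passes 120 N, or if a joint passes its speed limit or range.

### The arm

A 6-joint arm with a two-finger parallel gripper is mounted at the origin on a cart in front of the work surface, level with it; the furniture and walls round the work are solid. World frame = base frame: x ahead of the robot, y to its left, z up, the work surface at z = 0. Lengths are in m, angles in rad, forces in N, time in s.
With the tool pointing down it reaches from about 0.25 to 0.725 m from the base axis. Payload 4 kg.
Tool frame: the origin (TCP) lies between the finger pads; the fingertips stand 11 mm ahead of it and the grasp point (between the pads) lies 8 mm behind it (bot.tip_extent is the distance from the TCP to the fingertips, in m); z points along the fingers, y is the line along which they close (so a half turn about z gives the same grasp; the last joint's range is limited). The gripper opens to 85 mm and grips with 20 to 120 N. Pads are 22 mm wide; open, the fingers measure 114 mm over their backs; the gripper's body (76 mm by 85 mm) begins 54 mm behind the grasp point. The pads swing forward as they close: fully open they stand 13 mm farther back than shut.
Start: joints at [-1.222, 0.241, 0.005, 1.335, 0, 1.571], TCP at [0.171, -0.47, 0.205] pointing down, gripper open.
Joint ranges: [-2.72, 2.72], [-1.05, 1.87], [-1.09, 1.28], [-1.99, 2.15], [-1.42, 1.44], [-3.14, 3.14]. Speed limits (rad/s): [2.79, 2.79, 3.14, 3.14, 3.14, 3.14].

### API

Orientations are given as a unit quaternion [x, y, z, w].
In Python, from workcell import bot gives the robot as it stands. The module is installed in compiled form; this text tells all that it offers.
- The arm moves only by the tool drive_tool, never from a script. Its argument "rows" is a list of rows, each an object of numbers: "dx", "dy", "dz": the shift along the tool's x, y, z in units of 50 mm (1.0 is 50 mm); "wx", "wy", "wz": the turn, a rotation vector about the tool's x, y, z in units of 5 degrees (1.0 is 5 degrees); "hand": the finger opening in mm, from 0 to 85.4. A call has 1 to 20 rows; each row is the pose to reach, as a shift and turn from the pose commanded when the call began, along the tool's axes at that moment; what a row does not reach only later rows make up. A row lasts 1/10 s, in which the tool goes at most 50 mm and 8.59 degrees, less where a joint would pass 70% of its speed; a pose out of reach is approached as far as the arm can. A call with a gripper value outside its range is refused whole. The fingers move at their own pace and stop on an object; the grip force is fixed at half the most. Time passes only in rows, so rows that repeat a pose let the fingers close. It gives the time, the measured TCP pose, the force, the opening and the grip force at its end, in the units of the state.
- bot.get_obs(): the state, without advancing time (a new reading comes with each control period).
- bot.camera(name): name is "scene" or "side" or "wrist"; returns the picture (400x640x3 uint8, red, green, blue); there is no depth.
- bot.get_calibration(name): a dict with "vfov" (degrees; the focal length in pixels is half the picture's height over the tangent of half this angle, whatever the lens; pixels are square), "cx", "cy" (the principal point, pixels), "origin" and "rotation" of the camera in the world; the wrist camera has in their place "mount" (4x4, takes a point from camera to tool coordinates, whose origin is the TCP and whose axes are the flange's). Camera axes: x right, y up, looking along -z (the intrinsics and any distortion apply to the point x, -y, -z); pixel columns grow to the right and rows downward; lengths in m; the calibration is good to about 2 mm. A picture is of the moment at which its call begins: read the wrist's pose just before it. get_calibration takes no time and is no camera call.
- bot.job_done(): hands the job in; it is judged then, once.
Trained networks look in the newest picture that a camera, given by its name, has taken for a name from the list of things; names that differ only in an ending like _2 or _b are one class to them, and where a whole thing is asked for, a point or a joint stands for the part that bears it (a point fixed in the world has none). Each returns a list of dicts, best first, with "score" (0 to 1); they miss things now and then, are a little off and sometimes report something else, mostly with a low value. They report only what shows in the picture. A call takes as long as a camera call. They do not tell look-alikes from the thing itself.
- bot.look_for(camera, thing): "extent" ([centre column, centre row, width, height] in pixels, round what is visible of it).
- bot.outline_of(camera, thing): "region" (400x640 bool, what is visible of it) and "extent" ([centre column, centre row, width, height] in pixels, round what is visible of it).
The state is a dict: "clock": time; "joint_pos": joint angles; "joint_vel": joint speeds; "tau": joint torques, N m; "eef_pos": TCP position; "tool_rot": TCP orientation; "ft_force": force on the tool from outside, world axes, zero at the start; "ft_torque": the same for the moment, N m; "grip_width": finger opening in m; "grasp_force": force on a finger pad.
Only numpy, scipy, OpenCV 4.12 (cv2) and the standard library are available. Lean on these libraries where they do the work, as an engineer would, in place of code of your own. Each camera call takes 0.05 s, during which the arm holds its last target. There are 200 camera calls.

## Working session

There is one attempt and no reset: what is moved stays moved. The work goes in short steps, Python scripts to look and compute and a tool call to move; the robot and the scene stay as the last step left them, time stands still between calls to the robot, and variables do not carry over. Pictures are saved under pics/ and viewed, at most 10 in all, crops included, and the job is handed in when it is done.

Besides the shell and the picture viewer there is one more tool, called after "Request:" as name([rows], argument=value, ...), one row to a line, values as JSON. drive_tool: Moves the arm, as the interface text tells. Its arguments: {"type":"object","properties":{"rows":{"type":"array","items":{"type":"object","properties":{"dx":{"type":"number"},"dy":{"type":"number"},"dz":{"type":"number"},"wx":{"type":"number"},"wy":{"type":"number"},"wz":{"type":"number"},"hand":{"type":"number"}}}}},"required":["rows"]}

```bash
mkdir -p pics; cat > h.py <<'E'
from workcell import bot
import numpy as np, cv2
from scipy.spatial.transform import Rotation as R
def show(n,f):
    im=bot.camera(n); cv2.imwrite('pics/'+f,im[:,:,::-1]); return im
E
python3 - <<'E'
from h import *
o=bot.get_obs(); print({k:np.round(v,4) for k,v in o.items()})
ims=[show(n,n+'0.png') for n in("scene","side")]
cv2.imwrite('pics/both0.png',cv2.resize(np.vstack(ims),None,fx=.75,fy=.75)[:,:,::-1])
for n in("scene","side"):
    c=bot.get_calibration(n);print(n,c)
    for t in("drift","pot","mill","bench_block","bore_mouth"):
        print(t,[(round(d['score'],2),np.round(d['extent'],1).tolist()) for d in bot.look_for(n,t)[:4]])
print(bot.get_calibration("wrist"))
E
```

```text
{'clock': np.float64(0.0), 'joint_pos': array([-1.222 ,  0.2414,  0.0037,  1.3352,  0.    ,  1.5708]), 'joint_vel': array([ 0.0003, -0.0004,  0.0007,  0.0005, -0.001 , -0.0002]), 'tau': array([ 1.40000e-03, -3.72318e+01,  2.52408e+01,  1.69000e-02,
        3.00000e-04, -0.00000e+00]), 'eef_pos': array([ 0.1707, -0.4692,  0.2038]), 'tool_rot': array([ 9.848e-01,  1.735e-01, -2.000e-04, -1.000e-03]), 'ft_force': array([ 0.0658, -0.0824,  0.6436]), 'ft_torque': array([-0.0166, -0.0062,  0.0383]), 'grasp_force': np.float64(0.0), 'grip_width': np.float64(0.0854)}
scene {'vfov': 43.09652938173496, 'cx': 322.1838348081896, 'cy': 203.5617359779737, 'origin': array([ 0.2388406 , -0.55858612,  0.80024555]), 'rotation': array([ 0.35900968, -0.08753632, -0.23652038,  0.89861424])}
drift [(0.92, [227.2, 179.4, 27.9, 58.8]), (0.63, [263.0, 187.1, 20.6, 46.2])]
pot [(0.93, [316.1, 230.1, 19.9, 28.8]), (0.69, [267.1, 219.9, 24.3, 33.4])]
mill [(0.76, [316.4, 276.0, 33.6, 49.3])]
bench_block [(0.82, [318.4, 294.4, 85.0, 86.9]), (0.56, [317.6, 275.1, 32.1, 47.9])]
bore_mouth [(0.83, [315.0, 272.4, 37.
[... 321 characters left out ...]
.6, 213.2, 24.1, 28.2]), (0.77, [324.7, 230.0, 21.0, 25.0])]
mill [(0.76, [301.6, 239.7, 23.0, 45.8])]
bench_block [(0.95, [304.7, 257.6, 77.4, 82.6])]
bore_mouth [(0.86, [303.6, 238.0, 29.2, 45.4]), (0.6, [285.2, 182.2, 14.4, 46.0]), (0.47, [375.4, 219.2, 19.6, 39.1])]
{'vfov': 59.55252548908977, 'cx': 322.68161028380894, 'cy': 196.1660412534813, 'mount': array([[-3.42529580e-04,  9.45725099e-01,  3.24967568e-01,
         8.41612942e-02],
       [ 9.99999920e-01,  2.57136788e-04,  3.05719242e-04,
         1.63179140e-05],
       [ 2.05565244e-04,  3.24967646e-01, -9.45725112e-01,
        -1.69001975e-01],
       [ 0.00000000e+00,  0.00000000e+00,  0.00000000e+00,
         1.00000000e+00]])}
```

View pics/both0.png

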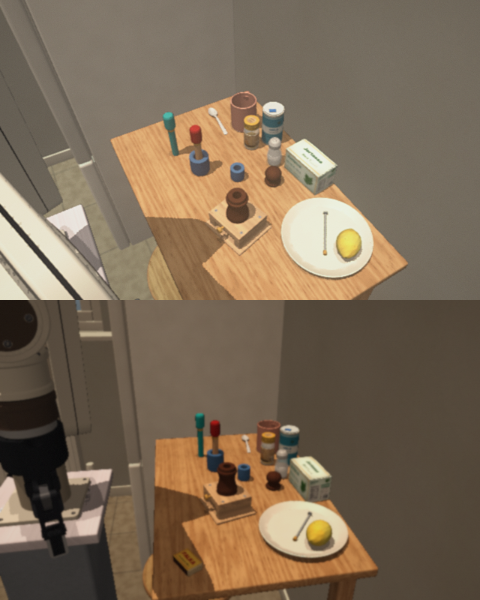

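The red drift in the larger blue pot is at about scene (263,187) and side (286,183). The mill is at scene (316,276) and side (302,240). The teal drift and the small blue cup are decoys.

```bash
cat >> h.py <<'E'
def ray(n,u,v,obs=None):
    c=bot.get_calibration(n); f=200/np.tan(np.radians(c['vfov'])/2)
    d=np.array([(u-c['cx'])/f,-(v-c['cy'])/f,-1.])
    if n=='wrist':
        Rt=R.from_quat(obs['tool_rot']).as_matrix(); M=c['mount']
        return obs['eef_pos']+Rt@M[:3,3], Rt@M[:3,:3]@d
    return np.array(c['origin']), R.from_quat(c['rotation']).as_matrix()@d
def tri(rs):
    A=0;b=0
    for o,d in rs:
        d=d/np.linalg.norm(d);P=np.eye(3)-np.outer(d,d);A=A+P;b=b+P@o
    x=np.linalg.solve(A,b); return x,[np.linalg.norm(np.cross(x-o,d/np.linalg.norm(d))) for o,d in rs]
def onz(n,u,v,z,obs=None):
    o,d=ray(n,u,v,obs); return o+d*(z-o[2])/d[2]
def red(im,x0=0,x1=640,y0=0,y1=400):
    h=cv2.cvtColor(im,cv2.COLOR_RGB2HSV); m=(((h[...,0]<8)|(h[...,0]>172))&(h[...,1]>150)&(h[...,2]>60)).astype(np.uint8)
    k=np.zeros_like(m);k[y0:y1,x0:x1]=1; m*=k
    n,l,s,c=cv2.connectedComponentsWithStats(m); i=1+np.argmax(s[1:,4]); return c[i],s[i],l==i
E
python3 - <<'E'
from h import *
ims={n:cv2.imread(f'pics/{n}0.png')[:,:,::-1] for n in('scene','side')}
a=red(ims['scene'],245,285,150,210);b=red(ims['side'],270,300,150,210);print(a[:2],b[:2])
print('handle',tri([ray('scene',*a[0]),ray('side',*b[0])]))
print('pot',tri([ray('scene',267.1,219.9),ray('side',287.6,213.2)]))
print('mill',tri([ray('scene',316.4,276),ray('side',301.6,239.7)]))
print('block',tri([ray('scene',318.4,294.4),ray('side',304.7,257.6)]))
E
```

```text
(array([259.61023622, 177.52362205]), array([253, 167,  14,  24, 254], dtype=int32)) (array([286.24267782, 170.63179916]), array([280, 160,  13,  22, 239], dtype=int32))
handle (array([0.46800388, 0.11151794, 0.13645126]), [np.float64(0.0002625189123276093), np.float64(0.00026251891232756104)])
pot (array([0.46586679, 0.09119289, 0.03782055]), [np.float64(0.0020570518382685156), np.float64(0.0020570518382685915)])
mill (array([ 0.46838892, -0.10989009,  0.08746016]), [np.float64(0.0002463668157727238), np.float64(0.00024636681577278735)])
block (array([ 0.46829945, -0.12313826,  0.05350655]), [np.float64(0.004646057996638061), np.float64(0.004646057996638091)])
```

Request:
drive_tool([
  {"dx": 0.4,"dy": -0.2,"dz": -0.4,"wz": 0.3,"hand": 60},
  {"dx": 1.2,"dy": -0.7,"dz": -1,"wz": 0.8,"hand": 60},
  {"dx": 2.1,"dy": -1.2,"dz": -1.5,"wz": 1.3,"hand": 60},
  {"dx": 3,"dy": -1.75,"dz": -1.92,"wz": 1.8,"hand": 60},
  {"dx": 3.9,"dy": -2.3,"dz": -1.92,"wz": 2.3,"hand": 60},
  {"dx": 4.8,"dy": -2.8,"dz": -1.92,"wz": 2.8,"hand": 60},
  {"dx": 5.7,"dy": -3.3,"dz": -1.92,"wz": 3.3,"hand": 60},
  {"dx": 6.6,"dy": -3.85,"dz": -1.92,"wz": 3.7,"hand": 60},
  {"dx": 7.4,"dy": -4.3,"dz": -1.92,"wz": 3.9,"hand": 60},
  {"dx": 7.9,"dy": -4.6,"dz": -1.92,"wz": 4,"hand": 60},
  {"dx": 8.1,"dy": -4.72,"dz": -1.92,"wz": 4,"hand": 60},
  {"dx": 8.1,"dy": -4.72,"dz": -1.92,"wz": 4,"hand": 60},
  {"dx": 8.1,"dy": -4.72,"dz": -1.92,"wz": 4,"hand": 60},
  {"dx": 8.1,"dy": -4.72,"dz": -1.92,"wz": 4,"hand": 60},
])

```text
invalid input at $.rows[0]: expected keys dx, dy, dz, wx, wy, wz, hand
```

```bash
python3 - <<'E'
from h import *
o=bot.get_obs(); print({k:np.round(v,4).tolist() for k,v in o.items() if k in('clock','eef_pos','tool_rot','joint_pos','ft_force','grip_width')})
im=show('wrist','w1.png')
for t in("drift","pot","mill","bore_mouth"):
    print(t,[(round(d['score'],2),np.round(d['extent'],1).tolist()) for d in bot.look_for('wrist',t)[:4]])
np.savez('o1.npz',**o)
E
```

```text
{'clock': 0.6, 'joint_pos': [-1.222, 0.2406, 0.005, 1.3352, -0.0, 1.5708], 'eef_pos': [0.1709, -0.4699, 0.2047], 'tool_rot': [0.9848, 0.1735, -0.0, 0.0], 'ft_force': [0.6205, -1.0345, 1.0367], 'grip_width': 0.0855}
drift []
pot []
mill []
bore_mouth []
```

View pics/w1.png

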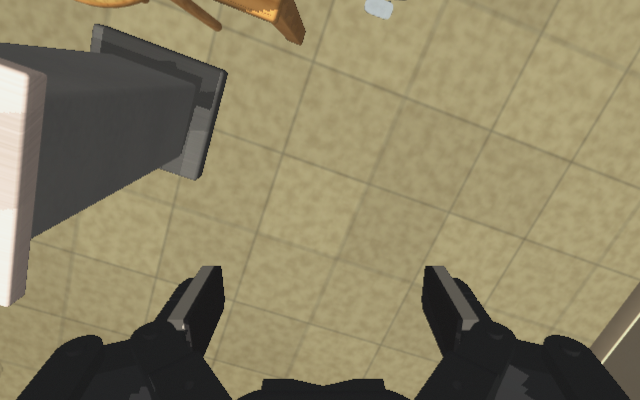

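The move was refused because every key is required. The view only shows floor and the open fingers.

Request:
drive_tool([
  {"dx": 0.4,"dy": -0.2,"dz": -0.4,"wx": 0,"wy": 0,"wz": 0.3,"hand": 60},
  {"dx": 1.2,"dy": -0.7,"dz": -1,"wx": 0,"wy": 0,"wz": 0.8,"hand": 60},
  {"dx": 2.1,"dy": -1.2,"dz": -1.5,"wx": 0,"wy": 0,"wz": 1.3,"hand": 60},
  {"dx": 3,"dy": -1.75,"dz": -1.92,"wx": 0,"wy": 0,"wz": 1.8,"hand": 60},
  {"dx": 3.9,"dy": -2.3,"dz": -1.92,"wx": 0,"wy": 0,"wz": 2.3,"hand": 60},
  {"dx": 4.8,"dy": -2.8,"dz": -1.92,"wx": 0,"wy": 0,"wz": 2.8,"hand": 60},
  {"dx": 5.7,"dy": -3.3,"dz": -1.92,"wx": 0,"wy": 0,"wz": 3.3,"hand": 60},
  {"dx": 6.6,"dy": -3.85,"dz": -1.92,"wx": 0,"wy": 0,"wz": 3.7,"hand": 60},
  {"dx": 7.4,"dy": -4.3,"dz": -1.92,"wx": 0,"wy": 0,"wz": 3.9,"hand": 60},
  {"dx": 7.9,"dy": -4.6,"dz": -1.92,"wx": 0,"wy": 0,"wz": 4,"hand": 60},
  {"dx": 8.1,"dy": -4.72,"dz": -1.92,"wx": 0,"wy": 0,"wz": 4,"hand": 60},
  {"dx": 8.1,"dy": -4.72,"dz": -1.92,"wx": 0,"wy": 0,"wz": 4,"hand": 60},
  {"dx": 8.1,"dy": -4.72,"dz": -1.92,"wx": 0,"wy": 0,"wz": 4,"hand": 60},
  {"dx": 8.1,"dy": -4.72,"dz": -1.92,"wx": 0,"wy": 0,"wz": 4,"hand": 60},
])

```text
clock: 2.25
eef_pos: [0.4701, -0.1108, 0.3009]
tool_rot: [1.0, -0.001, -0.0, 0.0]
ft_force: [0.2, 0.8, 0.5]
grip_width: 0.0598
grasp_force: 0.0
```

```bash
python3 - <<'E'
from h import *
o=bot.get_obs(); print({k:np.round(v,4).tolist() for k,v in o.items() if k in('clock','eef_pos','tool_rot','joint_pos','ft_force','grip_width')})
im=show('wrist','w2.png')
for t in("drift","pot","mill","bore_mouth"):
    print(t,[(round(d['score'],2),np.round(d['extent'],1).tolist()) for d in bot.look_for('wrist',t)[:4]])
np.savez('o2.npz',**o)
E
```

```text
{'clock': 2.25, 'joint_pos': [-0.2313, 0.1867, 0.184, 1.5682, -0.0004, 2.9125], 'eef_pos': [0.4701, -0.1108, 0.3009], 'tool_rot': [1.0, -0.0011, -0.0001, 0.0002], 'ft_force': [0.1889, 0.821, 0.4809], 'grip_width': 0.0598}
drift [(0.78, [39.0, 199.1, 78.0, 44.0]), (0.75, [112.1, 168.6, 79.4, 49.9])]
pot [(0.95, [147.6, 148.7, 64.3, 48.9]), (0.6, [202.4, 86.7, 44.8, 30.8])]
mill [(0.69, [312.9, 155.7, 51.5, 57.7]), (0.36, [315.4, 157.7, 6.8, 5.0]), (0.28, [104.0, 10.9, 81.7, 19.8])]
bore_mouth [(0.82, [314.6, 154.8, 49.1, 57.8])]
```

View pics/w2.png

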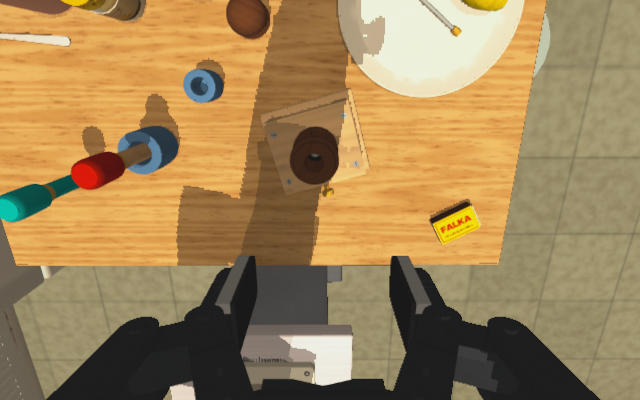

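The wrist view shows the mill mouth at (315,157), the red handle at (98,170), the pot at (148,149) and teal's head at (20,203). I'll check whether the drift leans, using the mill and pot positions.

```bash
python3 - <<'E'
from h import *
o=dict(np.load('o2.npz')); im=cv2.imread('pics/w2.png')[:,:,::-1]
r=red(im,60,140,130,200);print(r[:2])
a=red(cv2.imread('pics/scene0.png')[:,:,::-1],245,285,150,210)[0];b=red(cv2.imread('pics/side0.png')[:,:,::-1],270,300,150,210)[0]
print('handle',tri([ray('scene',*a),ray('side',*b),ray('wrist',*r[0],o)]), onz('wrist',*r[0],.137,o))
# blue pot masks in all views
for n,f,box in(('wrist','w2',(110,185,115,185)),('scene','scene0',(245,290,195,245)),('side','side0',(270,305,190,235))):
    im=cv2.imread(f'pics/{f}.png'); h=cv2.cvtColor(im,cv2.COLOR_BGR2HSV); x0,x1,y0,y1=box
    m=((h[...,0]>95)&(h[...,0]<125)&(h[...,1]>70)).astype(np.uint8); k=m*0;k[y0:y1,x0:x1]=1;m*=k
    print(n,cv2.boundingRect(m)); x,y,w,hh=cv2.boundingRect(m)
    print(onz(n,x+w/2,y+hh/2,.029,o), onz(n,x+w/2,y+w/2 if n=='wrist' else y+hh*.3,.058,o))
print('mouth',onz('wrist',315,156,.125,o), 'mill tri',onz('scene',315,265,.125))
c=[cv2.resize(cv2.imread('pics/'+f)[y-45:y+45,x-60:x+60],(480,360),interpolation=cv2.INTER_CUBIC) for f,x,y in(('scene0.png',265,200),('side0.png',287,195),('w2.png',130,155),('w2.png',315,155))]
cv2.imwrite('pics/c1.png',cv2.resize(np.vstack([np.hstack(c[:2]),np.hstack(c[2:])]),(800,600)))
E
```

```text
(array([ 97.11673699, 169.94374121]), array([  71,  152,   54,   37, 1422], dtype=int32))
handle (array([0.46774631, 0.11070805, 0.13699238]), [np.float64(0.000252140735738389), np.float64(0.0004010196937554189), np.float64(0.000175641930896356)]) [0.46757431 0.11067171 0.137     ]
wrist (118, 127, 60, 47)
[0.46485252 0.11218475 0.029     ] [0.46284461 0.09881789 0.058     ]
scene (254, 203, 22, 14)
[0.47414014 0.12513298 0.029     ] [0.46850433 0.10638493 0.058     ]
side (277, 201, 20, 27)
[0.4678243  0.10273583 0.029     ] [0.46443739 0.07480124 0.058     ]
mouth [ 0.47829448 -0.10302461  0.125     ] mill tri [ 0.46461012 -0.11320508  0.125     ]
```

View pics/c1.png

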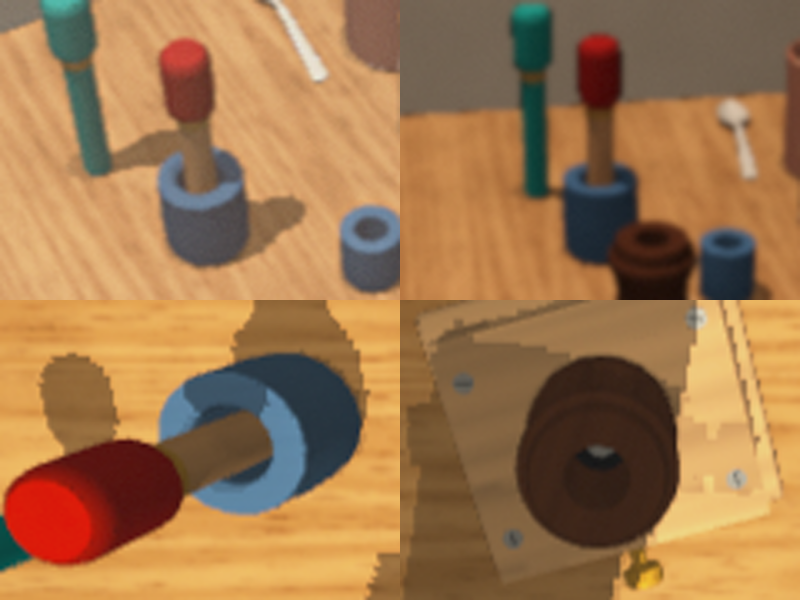

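Request:
drive_tool([
  {"dx": -0.05,"dy": -0.3,"dz": 0,"wx": 0,"wy": 0,"wz": -1.5,"hand": 60},
  {"dx": -0.05,"dy": -0.8,"dz": 0,"wx": 0,"wy": 0,"wz": -3,"hand": 60},
  {"dx": -0.05,"dy": -1.3,"dz": 0,"wx": 0,"wy": 0,"wz": -4.5,"hand": 60},
  {"dx": -0.05,"dy": -1.8,"dz": 0,"wx": 0,"wy": 0,"wz": -6,"hand": 60},
  {"dx": -0.05,"dy": -2.3,"dz": 0,"wx": 0,"wy": 0,"wz": -7.5,"hand": 60},
  {"dx": -0.05,"dy": -2.8,"dz": 0,"wx": 0,"wy": 0,"wz": -9,"hand": 60},
  {"dx": -0.05,"dy": -3.3,"dz": 0,"wx": 0,"wy": 0,"wz": -10.5,"hand": 60},
  {"dx": -0.05,"dy": -3.7,"dz": 0,"wx": 0,"wy": 0,"wz": -12,"hand": 60},
  {"dx": -0.05,"dy": -4.1,"dz": 0,"wx": 0,"wy": 0,"wz": -13.5,"hand": 60},
  {"dx": -0.05,"dy": -4.3,"dz": 0,"wx": 0,"wy": 0,"wz": -15,"hand": 60},
  {"dx": -0.05,"dy": -4.43,"dz": 0.4,"wx": 0,"wy": 0,"wz": -16.5,"hand": 60},
  {"dx": -0.05,"dy": -4.43,"dz": 0.9,"wx": 0,"wy": 0,"wz": -18,"hand": 60},
  {"dx": -0.05,"dy": -4.43,"dz": 1.3,"wx": 0,"wy": 0,"wz": -18,"hand": 60},
  {"dx": -0.05,"dy": -4.43,"dz": 1.5,"wx": 0,"wy": 0,"wz": -18,"hand": 60},
  {"dx": -0.05,"dy": -4.43,"dz": 1.6,"wx": 0,"wy": 0,"wz": -18,"hand": 60},
  {"dx": -0.05,"dy": -4.43,"dz": 1.6,"wx": 0,"wy": 0,"wz": -18,"hand": 60},
  {"dx": -0.05,"dy": -4.43,"dz": 1.6,"wx": 0,"wy": 0,"wz": -18,"hand": 60},
])

```text
clock: 4.2
eef_pos: [0.4691, 0.1118, 0.2217]
tool_rot: [0.707, 0.707, 0.001, 0.0]
ft_force: [-0.3, 0.2, -1.3]
grip_width: 0.0599
grasp_force: 0.0
```

```bash
python3 - <<'E'
from h import *
o=bot.get_obs(); print({k:np.round(v,4).tolist() for k,v in o.items() if k in('clock','eef_pos','tool_rot','joint_pos','ft_force','grip_width')})
im=show('wrist','w3.png'); np.savez('o3.npz',**o)
r=red(im); print(r[:2]); print(onz('wrist',*r[0],.137,o))
for t in("pot","drift"): print(t,[(round(d['score'],2),np.round(d['extent'],1).tolist()) for d in bot.look_for('wrist',t)[:4]])
E
```

```text
{'clock': 4.2, 'joint_pos': [0.2339, 0.1969, -0.0066, 1.3655, 0.0, 1.8054], 'eef_pos': [0.4691, 0.1118, 0.2217], 'tool_rot': [0.7074, 0.7069, 0.0008, 0.0005], 'ft_force': [-0.2899, 0.2469, -1.3138], 'grip_width': 0.0599}
(array([320.61280488, 197.7       ]), array([ 301,  172,   40,   51, 1640], dtype=int32))
[0.46791891 0.10738212 0.137     ]
pot [(0.91, [388.2, 227.3, 42.6, 38.3]), (0.84, [321.4, 162.3, 57.5, 53.0])]
drift [(0.74, [322.0, 193.4, 38.8, 73.1]), (0.64, [270.1, 67.3, 53.7, 43.3])]
```

View pics/w3.png

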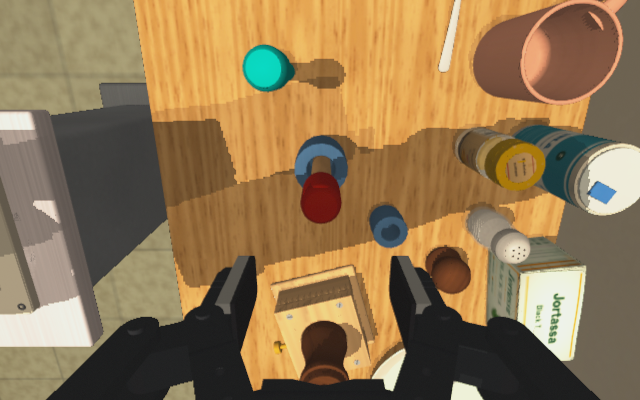

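Red handle is at (321,198), centred between the fingers and upright in the large pot. Nothing is near the fingers. I'll descend and grip.

Request:
drive_tool([
  {"dx": -0.04,"dy": 0,"dz": 0.2,"wx": 0,"wy": 0,"wz": 0,"hand": 60},
  {"dx": -0.04,"dy": 0,"dz": 0.6,"wx": 0,"wy": 0,"wz": 0,"hand": 60},
  {"dx": -0.04,"dy": 0,"dz": 1.0,"wx": 0,"wy": 0,"wz": 0,"hand": 60},
  {"dx": -0.04,"dy": 0,"dz": 1.4,"wx": 0,"wy": 0,"wz": 0,"hand": 60},
  {"dx": -0.04,"dy": 0,"dz": 1.7,"wx": 0,"wy": 0,"wz": 0,"hand": 60},
  {"dx": -0.04,"dy": 0,"dz": 1.86,"wx": 0,"wy": 0,"wz": 0,"hand": 60},
  {"dx": -0.04,"dy": 0,"dz": 1.86,"wx": 0,"wy": 0,"wz": 0,"hand": 50},
  {"dx": -0.04,"dy": 0,"dz": 1.86,"wx": 0,"wy": 0,"wz": 0,"hand": 36},
  {"dx": -0.04,"dy": 0,"dz": 1.86,"wx": 0,"wy": 0,"wz": 0,"hand": 20},
  {"dx": -0.04,"dy": 0,"dz": 1.86,"wx": 0,"wy": 0,"wz": 0,"hand": 20},
  {"dx": -0.04,"dy": 0,"dz": 1.86,"wx": 0,"wy": 0,"wz": 0,"hand": 20},
  {"dx": -0.04,"dy": 0,"dz": 1.86,"wx": 0,"wy": 0,"wz": 0,"hand": 20},
  {"dx": -0.04,"dy": 0,"dz": 1.86,"wx": 0,"wy": 0,"wz": 0,"hand": 20},
])

```text
clock: 5.65
eef_pos: [0.4694, 0.11, 0.1288]
tool_rot: [0.707, 0.707, 0.001, 0.001]
ft_force: [-0.7, -0.8, 5.8]
grip_width: 0.0262
grasp_force: 59.3
```

```bash
python3 - <<'E'
from h import *
o=bot.get_obs(); print({k:np.round(v,4).tolist() for k,v in o.items() if k in('clock','eef_pos','tool_rot','joint_pos','ft_force','ft_torque','grip_width','grasp_force')})
im=show('wrist','w4.png'); np.savez('o4.npz',**o)
E
```

```text
{'clock': 5.65, 'joint_pos': [0.2303, 0.2517, -0.1846, 1.1319, -0.0, 1.8013], 'eef_pos': [0.4694, 0.11, 0.1288], 'tool_rot': [0.7072, 0.707, 0.0011, 0.0007], 'ft_force': [-0.6565, -0.7545, 5.8042], 'ft_torque': [-0.0063, 0.0202, 0.0544], 'grasp_force': 59.2583, 'grip_width': 0.0262}
```

View pics/w4.png

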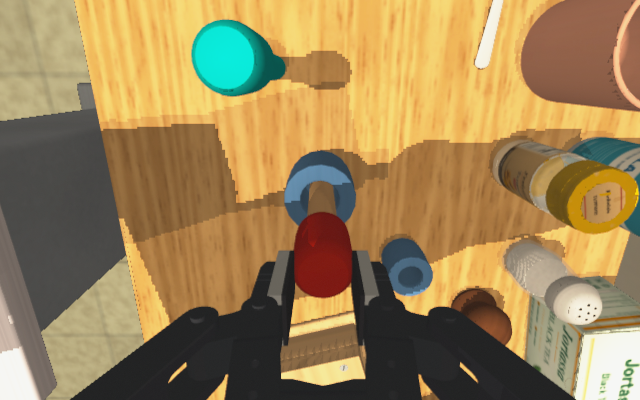

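Request:
drive_tool([
  {"dx": 0,"dy": 0,"dz": -0.1,"wx": 0,"wy": 0,"wz": 0,"hand": 20},
  {"dx": 0,"dy": 0,"dz": -0.25,"wx": 0,"wy": 0,"wz": 0,"hand": 20},
  {"dx": 0,"dy": 0,"dz": -0.4,"wx": 0,"wy": 0,"wz": 0,"hand": 20},
  {"dx": 0,"dy": 0,"dz": -0.4,"wx": 0,"wy": 0,"wz": 0,"hand": 20},
  {"dx": 0,"dy": 0,"dz": -0.4,"wx": 0,"wy": 0,"wz": 0,"hand": 20},
])

```text
clock: 6.2
eef_pos: [0.4685, 0.1099, 0.1479]
tool_rot: [0.707, 0.707, 0.0, 0.0]
ft_force: [-0.1, 0.1, -0.7]
grip_width: 0.0265
grasp_force: 59.1
```

```bash
python3 - <<'E'
from h import *
o=bot.get_obs(); print({k:np.round(v,4).tolist() for k,v in o.items() if k in('clock','eef_pos','ft_force','ft_torque','grip_width','grasp_force')})
w=show('wrist','w5.png');s=show('scene','s5.png');d=show('side','d5.png'); np.savez('o5.npz',**o)
for n,im in(('wrist',w),):
    print(red(im,280,370,190,310)[:2],red(cv2.imread('pics/w4.png')[:,:,::-1],280,370,190,310)[:2])
c=[cv2.resize(im[y-h:y+h,x-h*4//3:x+h*4//3],(400,300),interpolation=cv2.INTER_CUBIC) for im,x,y,h in((w,320,270,75),(s,262,170,60),(d,287,165,60))]
c.append(cv2.resize(w[120:360,160:480],(400,300)))
cv2.imwrite('pics/c5.png',np.vstack([np.hstack(c[:2]),np.hstack(c[2:])])[:,:,::-1])
E
```

```text
{'clock': 6.2, 'eef_pos': [0.4685, 0.1099, 0.1479], 'ft_force': [-0.0577, 0.0606, -0.6784], 'ft_torque': [-0.0412, 0.0244, 0.0409], 'grasp_force': 59.0581, 'grip_width': 0.0265}
(array([322.37748503, 255.17077844]), array([ 294,  212,   58,   85, 4175], dtype=int32)) (array([322.33835125, 255.37013142]), array([ 294,  212,   58,   85, 4185], dtype=int32))
```

View pics/c5.png

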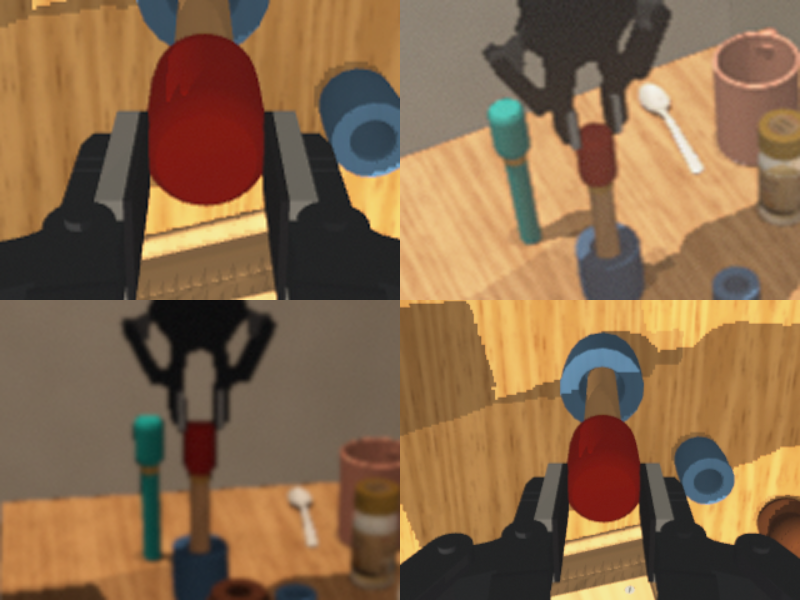

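The side crop shows the fingertips holding only the top ~12 mm of the handle, on the dome (26 mm opening). I'll set the drift back down and regrip deeper.

Request:
drive_tool([
  {"dx": 0,"dy": 0,"dz": 0.15,"wx": 0,"wy": 0,"wz": 0,"hand": 20},
  {"dx": 0,"dy": 0,"dz": 0.3,"wx": 0,"wy": 0,"wz": 0,"hand": 20},
  {"dx": 0,"dy": 0,"dz": 0.38,"wx": 0,"wy": 0,"wz": 0,"hand": 20},
  {"dx": 0,"dy": 0,"dz": 0.4,"wx": 0,"wy": 0,"wz": 0,"hand": 20},
  {"dx": 0,"dy": 0,"dz": 0.4,"wx": 0,"wy": 0,"wz": 0,"hand": 40},
  {"dx": 0,"dy": 0,"dz": 0.4,"wx": 0,"wy": 0,"wz": 0,"hand": 50},
  {"dx": 0,"dy": 0,"dz": 0.4,"wx": 0,"wy": 0,"wz": 0,"hand": 50},
  {"dx": 0,"dy": 0,"dz": 0.4,"wx": 0,"wy": 0,"wz": 0,"hand": 50},
])

```text
clock: 7.15
eef_pos: [0.4682, 0.1097, 0.1273]
tool_rot: [0.707, 0.707, -0.0, -0.0]
ft_force: [0.2, 0.0, -0.9]
grip_width: 0.0501
grasp_force: 0.0
```

```bash
python3 - <<'E'
from h import *
o=bot.get_obs(); print(bot.tip_extent,{k:np.round(v,4).tolist() for k,v in o.items() if k in('clock','eef_pos','ft_force','ft_torque','grip_width','grasp_force')})
s=show('scene','s6.png');d=show('side','d6.png');w=show('wrist','w6.png')
a=red(s,240,285,150,215);b=red(d,270,310,150,210);c=red(w,270,380,180,310);print(a[1],b[1],c[1])
print(tri([ray('scene',*a[0]),ray('side',*b[0])]),tri([ray('scene',*a[0]),ray('side',*b[0]),ray('wrist',*c[0],o)]))
E
```

```text
0.011 {'clock': 7.15, 'eef_pos': [0.4682, 0.1097, 0.1273], 'ft_force': [0.1545, 0.0312, -0.9394], 'ft_torque': [0.0018, -0.0069, -0.0082], 'grasp_force': 0.0, 'grip_width': 0.0501}
[253 168  15  24 250] [281 161  11  22 214] [ 292  214   63   86 4347]
(array([0.46675093, 0.10841095, 0.13608719]), [np.float64(0.0004709769767119203), np.float64(0.0004709769767119267)]) (array([0.4671304 , 0.10633894, 0.13745308]), [np.float64(0.0014374520017470206), np.float64(0.0003354080430444371), np.float64(0.0016304805021981205)])
```

Request:
drive_tool([
  {"dx": 0,"dy": 0,"dz": 0.1,"wx": 0,"wy": 0,"wz": 0,"hand": 50},
  {"dx": 0,"dy": 0,"dz": 0.2,"wx": 0,"wy": 0,"wz": 0,"hand": 50},
  {"dx": 0,"dy": 0,"dz": 0.3,"wx": 0,"wy": 0,"wz": 0,"hand": 50},
  {"dx": 0,"dy": 0,"dz": 0.3,"wx": 0,"wy": 0,"wz": 0,"hand": 44},
  {"dx": 0,"dy": 0,"dz": 0.3,"wx": 0,"wy": 0,"wz": 0,"hand": 36},
  {"dx": 0,"dy": 0,"dz": 0.3,"wx": 0,"wy": 0,"wz": 0,"hand": 20},
  {"dx": 0,"dy": 0,"dz": 0.3,"wx": 0,"wy": 0,"wz": 0,"hand": 20},
  {"dx": 0,"dy": 0,"dz": 0.3,"wx": 0,"wy": 0,"wz": 0,"hand": 20},
  {"dx": 0,"dy": 0,"dz": 0.3,"wx": 0,"wy": 0,"wz": 0,"hand": 20},
])

```text
clock: 8.2
eef_pos: [0.4687, 0.1099, 0.1129]
tool_rot: [0.707, 0.707, 0.0, 0.0]
ft_force: [1.2, -0.4, 0.6]
grip_width: 0.0283
grasp_force: 59.3
```

```bash
python3 - <<'E'
from h import *
o=bot.get_obs(); print({k:np.round(v,4).tolist() for k,v in o.items() if k in('clock','eef_pos','tool_rot','ft_force','ft_torque','grip_width','grasp_force')})
w=show('wrist','w7.png');d=show('side','d7.png'); print(red(w,270,380,180,330)[:2])
E
```

```text
{'clock': 8.2, 'eef_pos': [0.4687, 0.1099, 0.1129], 'tool_rot': [0.7072, 0.707, 0.0003, 0.0002], 'ft_force': [1.1858, -0.4013, 0.5789], 'ft_torque': [0.0195, -0.0867, 0.0312], 'grasp_force': 59.2811, 'grip_width': 0.0283}
(array([322.50274673, 272.32070468]), array([ 289,  223,   68,   96, 5279], dtype=int32))
```

Request:
drive_tool([
  {"dx": 0,"dy": 0,"dz": -0.2,"wx": 0,"wy": 0,"wz": 0,"hand": 20},
  {"dx": 0,"dy": 0,"dz": -0.6,"wx": 0,"wy": 0,"wz": 0,"hand": 20},
  {"dx": 0,"dy": 0,"dz": -1.1,"wx": 0,"wy": 0,"wz": 0,"hand": 20},
  {"dx": 0,"dy": 0,"dz": -1.6,"wx": 0,"wy": 0,"wz": 0,"hand": 20},
  {"dx": 0,"dy": 0,"dz": -2.1,"wx": 0,"wy": 0,"wz": 0,"hand": 20},
  {"dx": -0.2,"dy": 0,"dz": -2.6,"wx": 0,"wy": 0,"wz": 0,"hand": 20},
  {"dx": -0.6,"dy": 0,"dz": -2.9,"wx": 0,"wy": 0,"wz": 0,"hand": 20},
  {"dx": -1.1,"dy": 0,"dz": -3,"wx": 0,"wy": 0,"wz": 0,"hand": 20},
  {"dx": -1.6,"dy": 0,"dz": -3,"wx": 0,"wy": 0,"wz": 0,"hand": 20},
  {"dx": -2.1,"dy": 0,"dz": -3,"wx": 0,"wy": 0,"wz": 0,"hand": 20},
  {"dx": -2.6,"dy": 0,"dz": -3,"wx": 0,"wy": 0,"wz": 0,"hand": 20},
  {"dx": -3.1,"dy": 0,"dz": -3,"wx": 0,"wy": 0,"wz": 0,"hand": 20},
  {"dx": -3.6,"dy": 0,"dz": -3,"wx": 0,"wy": 0,"wz": 0,"hand": 20},
  {"dx": -4,"dy": 0,"dz": -3,"wx": 0,"wy": 0,"wz": 0,"hand": 20},
  {"dx": -4.3,"dy": 0,"dz": -3,"wx": 0,"wy": 0,"wz": 0,"hand": 20},
  {"dx": -4.4,"dy": 0,"dz": -3,"wx": 0,"wy": 0,"wz": 0,"hand": 20},
  {"dx": -4.4,"dy": 0,"dz": -3,"wx": 0,"wy": 0,"wz": 0,"hand": 20},
  {"dx": -4.4,"dy": 0,"dz": -3,"wx": 0,"wy": 0,"wz": 0,"hand": 20},
  {"dx": -4.4,"dy": 0,"dz": -3,"wx": 0,"wy": 0,"wz": 0,"hand": 20},
])

```text
clock: 10.2
eef_pos: [0.4683, -0.1094, 0.2628]
tool_rot: [0.707, 0.707, 0.0, -0.0]
ft_force: [-0.2, -0.4, -0.7]
grip_width: 0.0282
grasp_force: 59.3
```

```bash
python3 - <<'E'
from h import *
o=bot.get_obs(); print({k:np.round(v,4).tolist() for k,v in o.items() if k in('clock','eef_pos','tool_rot','ft_force','ft_torque','grip_width','grasp_force')})
w=show('wrist','w8.png');s=show('scene','s8.png');d=show('side','d8.png'); np.savez('o8.npz',**o)
print(red(w,270,380,180,330)[:2])
c=[cv2.resize(im[y-h:y+h,x-h*4//3:x+h*4//3],(400,300),interpolation=cv2.INTER_CUBIC) for im,x,y,h in((w,320,230,90),(w,320,220,40),(s,318,240,60),(d,302,215,60))]
cv2.imwrite('pics/c8.png',np.vstack([np.hstack(c[:2]),np.hstack(c[2:])])[:,:,::-1])
E
```

```text
{'clock': 10.2, 'eef_pos': [0.4683, -0.1094, 0.2628], 'tool_rot': [0.7068, 0.7074, 0.0001, -0.0001], 'ft_force': [-0.1801, -0.383, -0.7194], 'ft_torque': [-0.0001, -0.0374, 0.0159], 'grasp_force': 59.2723, 'grip_width': 0.0282}
(array([322.5780446 , 272.33447684]), array([ 289,  223,   68,   96, 5247], dtype=int32))
```

View pics/c8.png

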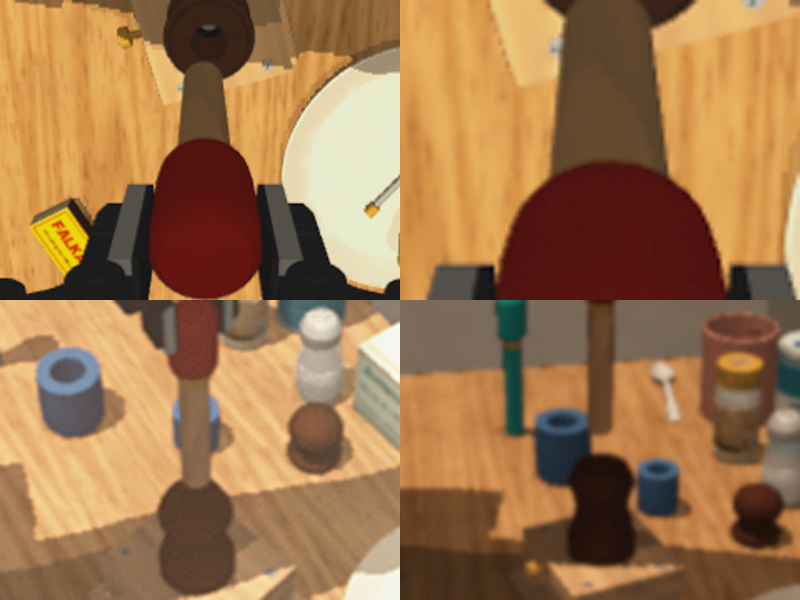

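The wrist crop shows the drift held firmly, with its foot at about (323,179) just below the mill rim at about (325,161). The scene and side views agree it is roughly above the mill. Next I'll fit circles to the rim and foot.

```bash
cat >> h.py <<'E'
from scipy.optimize import least_squares
def proj(P,o):
    c=bot.get_calibration('wrist'); f=200/np.tan(np.radians(c['vfov'])/2); M=np.array(c['mount'])
    Rt=R.from_quat(o['tool_rot']).as_matrix(); p=(Rt.T@(np.atleast_2d(P)-o['eef_pos']).T).T
    q=(M[:3,:3].T@(p-M[:3,3]).T).T
    return np.c_[c['cx']+f*q[:,0]/-q[:,2], c['cy']-f*q[:,1]/-q[:,2]]
E
python3 - <<'E'
from h import *
for f,on,box in(('w2','o2',(280,350,120,195)),('w8','o8',(285,365,110,190))):
    o=dict(np.load(on+'.npz')); im=cv2.imread(f'pics/{f}.png')[:,:,::-1].astype(int)
    x0,x1,y0,y1=box; print(f,'sum/3:')
    g=im.sum(2)//3
    for y in range(y0,y1,4): print(y,' '.join('%3d'%v for v in g[y,x0:x1:3]))
    print('pred rim c',proj([.4684,-.1099,.125],o),'foot',proj([o['eef_pos'][0],o['eef_pos'][1],o['eef_pos'][2]-.103],o))
E
```

```text
w2 sum/3:
120 119 117 117 117 118 119 120 119 119 118 117 118 118 117 118 118 119 119 122 123 124 124 190 188
124  93  94  94  94  93  93  92 119 118 119 120 122 123 124 125 125 126 126 125 124 123 187 186 185
128  94  93  93  93  94  95  95  97  93  58  35  36  39  37  45 101 122 121 120 119 119 186 186 186
132  96  97  97  98  98  98  97  40  38  39  35  37  37  38  39  37  38  99 124 124 123 188 188 185
136  99  99 100 100  99  94  41  37  36  37  35  35  37  37  38  35  37  37  77  94 117 183 181 178
140  99  97  98  96  96  47  37  37  41  41  39  38  40  41  42  38  35  38  36  87 165 177 179 180
144  95  96  97  98  94  36  42  39  37  39  39  40  41  41  38  35  39  38  36  77 177 184 186 185
148 100 100 100  99  75  42  36  40  40  40  40  41  41  42  40  41  36  39  38  35 165 162 161 180
152  99  97  96  95  38  37  40  40  42  40  41  40  42  40  41  39  40  38  39  38 163 164 166 168
156  93  93  93  92  40  41  42  43  40  32  23  67  71  24  41  40  41  40  36  39 174 175 175 176
160 100 100  99  74  38  41  40  42  35  35  33  28  25  30  34  41  41  40  37  41 178 17
[... 2511 characters left out ...]
  32  33  33  33  31  30  35  39  38  38  32  38 116 111 109 110
170 149 184 182 180 179  47  35  39  39  38  34  32  34  33  32  31  33  38  39  38  40  38  68 117 113 110 109
174 136 146 185 180 179 150  35  39  39  39  38  35  32  32  32  34  37  38  38  38  38  37 117 118 114 110 107
178 142 150 186 180 178 179 148  36  37  37  50  68  68  71  58  39  38  38  38  39  35 173 179 181 124  88 107
182 155 150 171 183 179 177 176 161  41  63  68  68  68  70  71  66  38  38  37  69 179 175 177 181 180 184 171
186 158 151 150 184 179 176 178 182 184  66  67  67  68  70  71  68  53 104 170 176 179 176 176 179 180 171 163
pred rim c [[322.48243591 174.4007343 ]] foot [[322.33200672 185.17462732]]
```

```bash
cat >> h.py <<'E'
def edge(g,c,angs,r0,r1,inside):
    out=[];rr=np.arange(r0,r1,.1)
    for a in angs:
        v=cv2.remap(g.astype(np.float32),(c[0]+rr*np.cos(a)).astype(np.float32)[None],(c[1]+rr*np.sin(a)).astype(np.float32)[None],cv2.INTER_LINEAR)[0]
        k=np.argmax(v>inside+22)
        if v[k]<=inside+22: continue
        outv=np.median(v[k+20:k+45]); th=(inside+outv)/2; k=np.argmax(v>th); out.append((c[0]+rr[k]*np.cos(a),c[1]+rr[k]*np.sin(a)))
    return np.array(out)
def circ(P,r=None):
    f=(lambda p:np.hypot(P[:,0]-p[0],P[:,1]-p[1])-(p[2] if r is None else r))
    s=least_squares(f,[*P.mean(0)[:2],.02],loss='soft_l1',f_scale=3e-4); return np.round(s.x,5),np.sqrt(np.mean(f(s.x)**2))
def gray(f): return cv2.imread(f'pics/{f}.png').astype(float).sum(2)/3
E
python3 - <<'E'
from h import *
for f,on,c,angs in(('w2','o2',(314,163),np.radians(np.arange(-10,191,4))),('w8','o8',(325,165),np.radians(np.r_[np.arange(-10,50,3),np.arange(125,191,3)]))):
    o=dict(np.load(on+'.npz')); E=edge(gray(f),c,angs,14,34,38)
    P=np.array([onz('wrist',*e,.125,o) for e in E]); print(f,len(E),circ(P),circ(P,.0205))
E
```

```text
w2 51 (array([ 0.47351, -0.10233,  0.02478]), np.float64(0.00022570580148869815)) (array([ 0.46866, -0.10239,  0.02   ]), np.float64(0.0024330294220258866))
w8 42 (array([ 0.4706 , -0.09829,  0.0248 ]), np.float64(0.001260388242629759)) (array([ 0.47083, -0.10479,  0.02   ]), np.float64(0.003188722176788032))
```

```bash
cat >> h.py <<'E'
def hole(g,o,c0,excl=None,z=.125):
    A=np.radians(np.arange(0,360,3)); 
    def score(x,y):
        s=0
        for r,w in((.0106,-1),(.0113,-1),(.0094,1),(.0087,1)):
            uv=proj(np.c_[x+r*np.cos(A),y+r*np.sin(A),A*0+z],o).astype(np.float32)
            k=np.ones(len(uv),bool) if excl is None else ~excl(uv)
            v=cv2.remap(g.astype(np.float32),uv[k,0][None],uv[k,1][None],cv2.INTER_LINEAR)[0]
            s+=w*np.mean(np.minimum(abs(v-40.5),7))
        return s
    best=max((score(c0[0]+a,c0[1]+b),c0[0]+a,c0[1]+b) for a in np.arange(-.006,.0061,.0005) for b in np.arange(-.006,.0061,.0005))
    best=max((score(best[1]+a,best[2]+b),best[1]+a,best[2]+b) for a in np.arange(-.0006,.00061,.0001) for b in np.arange(-.0006,.00061,.0001))
    return np.round(best,5)
E
python3 - <<'E'
from h import *
for f,on,ex in(('w2','o2',None),('w8','o8',lambda uv:(uv[:,1]>176)&(uv[:,0]<334)&(uv[:,0]>311))):
    o=dict(np.load(on+'.npz')); b=hole(gray(f),o,(.470,-.1035),ex); print(f,b,proj([b[1],b[2],.125],o))
o=dict(np.load('o8.npz')); g=gray('w8')
# foot: edge rows/cols
for y in range(176,200,2): print(y,' '.join('%3d'%v for v in g[y,308:340]))
print(o['eef_pos'])
E
```

```text
Traceback (most recent call last):
  File "h.py", line 53, in hole
    best=max((score(best[1]+a,best[2]+b),best[1]+a,best[2]+b) for a in np.arange(-.0006,.00061,.0001) for b in np.arange(-.0006,.00061,.0001))
  File "h.py", line 53, in <genexpr>
    best=max((score(best[1]+a,best[2]+b),best[1]+a,best[2]+b) for a in np.arange(-.0006,.00061,.0001) for b in np.arange(-.0006,.00061,.0001))
              ~~~~~^^^^^^^^^^^^^^^^^^^^^
  File "h.py", line 47, in score
    uv=proj(np.c_[x+r*np.cos(A),y+r*np.sin(A),A*0+z],o).astype(np.float32)
       ~~~~^^^^^^^^^^^^^^^^^^^^^^^^^^^^^^^^^^^^^^^^^^^^
  File "h.py", line 26, in proj
    c=bot.get_calibration('wrist'); f=200/np.tan(np.radians(c['vfov'])/2); M=np.array(c['mount'])
ValueError: time passes only in moves, steps and waits
```

```bash
python3 - <<'E'
s=open('h.py').read().replace("bot.get_calibration(","cal(").replace("def show","import functools\n@functools.lru_cache(None)\ndef cal(n): return bot.get_calibration(n)\ndef show",1)
open('h.py','w').write(s)
E
python3 - <<'E'
from h import *
for f,on,ex in(('w2','o2',None),('w8','o8',lambda uv:(uv[:,1]>176)&(uv[:,0]<334)&(uv[:,0]>311))):
    o=dict(np.load(on+'.npz')); b=hole(gray(f),o,(.470,-.1035),ex); print(f,b,proj([b[1],b[2],.125],o))
o=dict(np.load('o8.npz')); g=gray('w8')
for y in range(176,200,2): print(y,' '.join('%3d'%v for v in g[y,308:340]))
print(o['eef_pos'])
E
```

```text
w2 [ 9.48042  0.4714  -0.102  ] [[313.60573935 162.60230762]]
w8 [ 8.21711  0.4708  -0.1009 ] [[325.15175044 164.74269145]]
176  38  38  39  38  37  37  39  39  39  39  37  43  44  44  44  41  39  37  37  35  37  38  37  37  36  38  38  37  38  39  38  38
178  39  37  39  37  37  37  39  50  57  63  68  69  68  68  70  70  71  71  67  58  47  39  39  39  39  38  38  38  38  37  38  38
180  37  38  40  39  42  55  67  68  68  68  68  69  68  70  70  69  71  71  71  71  69  62  49  40  38  40  39  39  39  39  38  38
182  73  41  36  49  63  66  67  68  68  68  68  68  68  68  69  70  70  71  71  71  70  69  66  58  43  38  39  38  38  39  38  37
184 184 155  99  69  65  66  67  67  68  68  68  69  67  68  68  70  69  71  71  71  70  70  67  65  58  42  38  38  37  38  34  67
186 184 184 116  70  66  66  67  67  68  68  67  68  68  68  69  69  70  70  71  71  70  68  68  66  64  53  52  67 104 128 164 170
188 184 172  98  65  66  66  67  67  68  68  68  68  68  67  67  68  69  70  71  71  70  69  69  68  65 107 165 171 169 167 168 168
190 183 161  93  65  65  66  66  67  67  68  67  68  67  68  68  68  69  69  70  70  70  70  69  68  67  82 163 171 169 167 167 168
192 170 135  81  64  65  66  67  67  67  67  67  67  68  67  68  69  68  69  69  70  70  69  69  69  68  66 156 170 167 166 166 166
194 182 118  72  65  66  66  67  68  68  67  66  67  67  67  67  68  68  68  69  70  69  71  69  69  68  66 124 150 153 159 163 166
196 182 120  72  65  66  67  68  67  67  67  68  68  67  67  67  67  68  67  68  70  70  69  69  69  68  67 108 148 151 157 163 165
198 184 105  65  66  66  68  68  69  71  72  72  70  70  68  67  67  68  68  68  69  71  69  69  68  68  68  80 147 155 158 163 165
[ 0.46831366 -0.1094156   0.26280459]
```

```bash
cat >> h.py <<'E'
Q=np.array([.70711,.70711,0,0])
def foot(g,L=.103,c=(321.5,188),tool=dict(eef_pos=np.zeros(3),tool_rot=np.array([0,0,0,1.]))):
    # position of foot in tool xy by silhouette fit of the wrist image
    E=[]
    for a in np.radians(np.arange(-178,-1,4)):
        rr=np.arange(5,25,.1); v=cv2.remap(g.astype(np.float32),(c[0]+rr*np.cos(a)).astype(np.float32)[None],(c[1]+rr*np.sin(a)).astype(np.float32)[None],cv2.INTER_LINEAR)[0]
        k=np.argmax(abs(v-68)>14)
        if abs(v[k]-68)<=14: continue
        out=np.median(v[k+12:k+22]); t=abs(v-68)>abs(out-68)/2; k=np.argmax(t); E.append((c[0]+rr[k]*np.cos(a),c[1]+rr[k]*np.sin(a)))
    E=np.array(E,np.float32); A=np.radians(np.arange(0,360,5))
    def res(p):
        pts=[np.c_[p[0]+r*np.cos(A),p[1]+r*np.sin(A),A*0+zz] for r,zz in((.008,L),(.0095,L-.003),(.0095,L-.03))]
        h=cv2.convexHull(proj(np.vstack(pts),tool).astype(np.float32))
        return np.array([cv2.pointPolygonTest(h,(float(e[0]),float(e[1])),True) for e in E])
    s=least_squares(res,[0,0],diff_step=1e-3,x_scale=1e-3,loss='soft_l1',f_scale=.5) if 0 else least_squares(lambda q:res(np.array(q)*1e-3),[.1,.1],diff_step=.05,loss='soft_l1',f_scale=.5)
    return np.round(s.x,2),np.sqrt(np.mean(s.fun**2)),len(E)
E
python3 - <<'E'
from h import *
print('foot tool xy mm',foot(gray('w8')))
for f,p,q,ex in(('w2',(.4709,-.1097,.301),(1,0,0,0),None),('w8',(.4684,-.1100,.263),Q,lambda uv:(uv[:,1]>176)&(uv[:,0]<334)&(uv[:,0]>311))):
    o=dict(eef_pos=np.array(p),tool_rot=np.array(q)); b=hole(gray(f),o,(.4715,-.1015),ex); print(f,b,proj([b[1],b[2],.125],o))
E
```

```text
foot tool xy mm (array([-1.3 , -0.78]), np.float64(0.3053639704816119), 45)
w2 [ 9.47071  0.4723  -0.1009 ] [[313.71474389 162.52175403]]
w8 [ 8.2202  0.4709 -0.1016] [[325.14951346 164.77582278]]
```

Request:
drive_tool([
  {"dx": 0.1,"dy": 0.03,"dz": 0,"wx": 0,"wy": 0,"wz": 0,"hand": 20},
  {"dx": 0.19,"dy": 0.066,"dz": 0.1,"wx": 0,"wy": 0,"wz": 0,"hand": 20},
  {"dx": 0.19,"dy": 0.066,"dz": 0.25,"wx": 0,"wy": 0,"wz": 0,"hand": 20},
  {"dx": 0.19,"dy": 0.066,"dz": 0.4,"wx": 0,"wy": 0,"wz": 0,"hand": 20},
  {"dx": 0.19,"dy": 0.066,"dz": 0.5,"wx": 0,"wy": 0,"wz": 0,"hand": 20},
  {"dx": 0.19,"dy": 0.066,"dz": 0.54,"wx": 0,"wy": 0,"wz": 0,"hand": 20},
  {"dx": 0.19,"dy": 0.066,"dz": 0.54,"wx": 0,"wy": 0,"wz": 0,"hand": 20},
  {"dx": 0.19,"dy": 0.066,"dz": 0.54,"wx": 0,"wy": 0,"wz": 0,"hand": 20},
])

```text
clock: 11.15
eef_pos: [0.4718, -0.1008, 0.2359]
tool_rot: [0.707, 0.707, 0.0, 0.0]
ft_force: [-0.2, -0.0, 0.1]
grip_width: 0.0278
grasp_force: 59.3
```

```bash
python3 - <<'E'
from h import *
o=bot.get_obs(); print({k:np.round(v,4).tolist() for k,v in o.items() if k in('clock','eef_pos','tool_rot','ft_force','ft_torque','grip_width')})
w=show('wrist','w9.png');s=show('scene','s9.png');d=show('side','d9.png'); g=gray('w9')
print('foot tool xy mm',foot(g))
p=np.array([.4717,-.1005,.236]);oo=dict(eef_pos=p,tool_rot=Q)
for y in range(158,196,2): print(y,' '.join('%3d'%v for v in g[y,296:352:2]))
print(hole(g,oo,(.4709,-.1016),lambda uv:(uv[:,1]>174)&(uv[:,0]<336)&(uv[:,0]>309)))
c=[cv2.resize(im[y-h:y+h,x-h*4//3:x+h*4//3],(400,300),interpolation=cv2.INTER_CUBIC) for im,x,y,h in((w,320,180,45),(w,320,180,24),(s,318,250,30),(d,303,220,30))]
cv2.imwrite('pics/c9.png',np.minimum(255,1.6*np.vstack([np.hstack(c[:2]),np.hstack(c[2:])])[:,:,::-1]))
E
```

```text
{'clock': 11.15, 'eef_pos': [0.4718, -0.1008, 0.2359], 'tool_rot': [0.7073, 0.7069, 0.0001, 0.0001], 'ft_force': [-0.2009, -0.0294, 0.0808], 'ft_torque': [-0.0009, -0.0407, -0.0155], 'grip_width': 0.0278}
foot tool xy mm (array([-1.32, -0.77]), np.float64(0.13460386739545352), 45)
158  44  35  32  35  39  40  37  33  34  34  36  36  36  34  35  35  35  36  35  37  40  39  36  34  35  32  82  88
160  36  34  35  37  39  35  35  35  34  38  37  38  39  40  37  39  37  36  35  35  35  39  40  37  34  34  93  95
162  34  34  38  37  33  34  37  39  39  39  39  39  39  38  39  38  39  39  38  36  35  33  38  39  37  31  78 116
164  32  38  38  32  32  37  38  38  39  40  39  39  38  38  38  38  38  38  38  38  38  33  34  38  39  34  78 116
166  36  38  34  33  36  37  37  38  37  39  40  38  40  39  39  39  36  38  39  38  39  38  35  34  38  38  66 117
168  40  36  33  37  38  38  37  37  38  37  38  38  38  39  37  39  39  39  38  38  38  39  38  33  34  38  35 115
170  39  34  35  39  39  38  39  38  37  38  37  38  37  38  38  38  38  39  40  39  40  39  38  35  34  37  36 110
172  3
[... 1468 characters left out ...]
py", line 55, in hole
    best=max((score(c0[0]+a,c0[1]+b),c0[0]+a,c0[1]+b) for a in np.arange(-.006,.0061,.0005) for b in np.arange(-.006,.0061,.0005))
  File "h.py", line 55, in <genexpr>
    best=max((score(c0[0]+a,c0[1]+b),c0[0]+a,c0[1]+b) for a in np.arange(-.006,.0061,.0005) for b in np.arange(-.006,.0061,.0005))
              ~~~~~^^^^^^^^^^^^^^^^^
  File "h.py", line 52, in score
    v=cv2.remap(g.astype(np.float32),uv[k,0][None],uv[k,1][None],cv2.INTER_LINEAR)[0]
      ~~~~~~~~~^^^^^^^^^^^^^^^^^^^^^^^^^^^^^^^^^^^^^^^^^^^^^^^^^^^^^^^^^^^^^^^^^^^
cv2.error: OpenCV(4.12.0) /io/opencv/modules/imgproc/src/imgwarp.cpp:1703: error: (-215:Assertion failed) !_map1.empty() in function 'remap'
```

```bash
python3 - <<'E'
from h import *
g=gray('w9'); p=np.array([.4717,-.1005,.236]);oo=dict(eef_pos=p,tool_rot=Q)
t=p+[-.00077,-.00132,-.111]; print('target',t,proj(t,oo), proj(p+[-.00077,-.00132,-.103],oo))
A=np.radians(np.arange(0,360,5)); f=np.vstack([np.c_[p[0]-.00077+.0095*np.cos(A),p[1]-.00132+.0095*np.sin(A),A*0+p[2]-h] for h in(.1025,.1,.05)])
H=cv2.convexHull(proj(f,oo).astype(np.float32))
ex=lambda uv:np.array([cv2.pointPolygonTest(H,(float(a),float(b)),True)>-2 for a,b in uv])
gs=[g]
A2=np.radians(np.arange(0,360,3)); res=[]
gg=np.minimum(abs(g-39),5).astype(np.float32)
for dx in np.arange(-3,3.1,.25):
  for dy in np.arange(-3,3.1,.25):
    s=0
    for r,w in((.0104,-1),(.0110,-1),(.0096,1),(.0090,1)):
        uv=proj(np.c_[t[0]+dx*1e-3+r*np.cos(A2),t[1]+dy*1e-3+r*np.sin(A2),A2*0+.125],oo).astype(np.float32); k=~ex(uv)
        if k.sum()<8: s-=9; continue
        s+=w*cv2.remap(gg,uv[k,0][None],uv[k,1][None],cv2.INTER_LINEAR).mean()
    res.append((s,dx,dy))
res.sort(reverse=True); print(np.round(res[:8],2))
w=cv2.imread('pics/w9.png');s=cv2.imread('pics/s9.png');d=cv2.imread('pics/d9.png')
b=res[0]; w2=cv2.resize(w[156:204,288:352],None,fx=10,fy=10,interpolation=cv2.INTER_CUBIC)
w2=np.minimum(255,2.5*w2).astype(np.uint8)
uv=proj(np.c_[t[0]+b[1]*1e-3+.01*np.cos(A2),t[1]+b[2]*1e-3+.01*np.sin(A2),A2*0+.125],oo)
cv2.polylines(w2,[np.int32((uv-[288,156]+.5)*10)],True,(0,255,0),1)
c=[cv2.resize(im[y-h:y+h,x-h*4//3:x+h*4//3],(400,300),interpolation=cv2.INTER_CUBIC) for im,x,y,h in((s,318,250,30),(d,303,220,30))]
cv2.imwrite('pics/c9.png',np.vstack([cv2.resize(w2,(400,300)),np.minimum(255,1.6*c[1])]) if 0 else np.vstack([np.pad(cv2.resize(w2,(400,300)),((0,0),(0,400),(0,0))),np.minimum(255,1.6*np.hstack(c))]))
E
```

```text
target [ 0.47093 -0.10182  0.125  ] [[321.42018895 183.8348589 ]] [[321.38226606 186.69263033]]
[[ 6.32 -0.25  1.5 ]
 [ 6.22 -0.25  1.25]
 [ 6.16  0.    1.5 ]
 [ 6.15 -0.5   1.5 ]
 [ 6.14  0.    1.25]
 [ 6.08 -0.5   1.25]
 [ 6.05 -0.25  1.75]
 [ 5.87  0.    1.75]][ WARN:0@0.624] global loadsave.cpp:1063 imwrite_ Unsupported depth image for selected encoder is fallbacked to CV_8U.
```

View pics/c9.png

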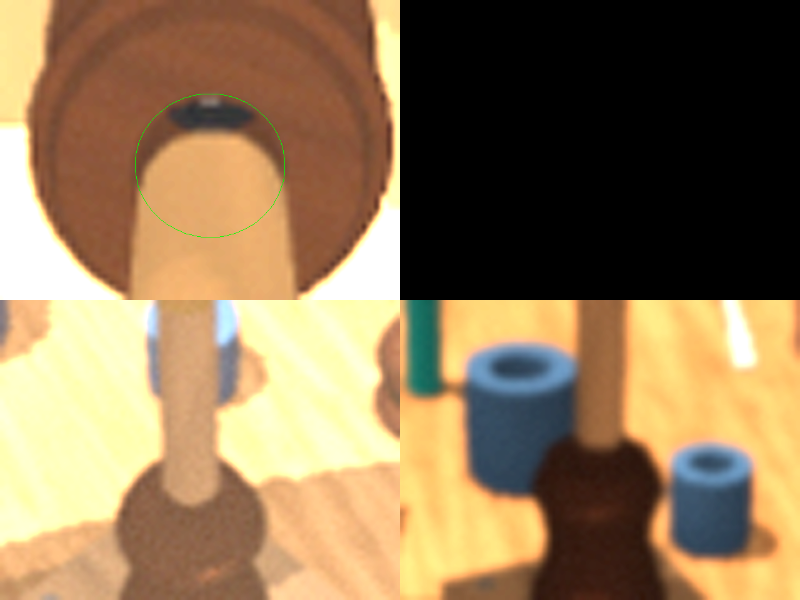

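The overlay circle sits right on the bore mouth, with the foot about 1.4 mm too far toward −y. I'll correct that and go in slowly.

Request:
drive_tool([
  {"dx": 0.028,"dy": -0.004,"dz": 0.04,"wx": 0,"wy": 0,"wz": 0,"hand": 20},
  {"dx": 0.028,"dy": -0.004,"dz": 0.08,"wx": 0,"wy": 0,"wz": 0,"hand": 20},
  {"dx": 0.028,"dy": -0.004,"dz": 0.12,"wx": 0,"wy": 0,"wz": 0,"hand": 20},
  {"dx": 0.028,"dy": -0.004,"dz": 0.14,"wx": 0,"wy": 0,"wz": 0,"hand": 20},
  {"dx": 0.028,"dy": -0.004,"dz": 0.15,"wx": 0,"wy": 0,"wz": 0,"hand": 20},
  {"dx": 0.028,"dy": -0.004,"dz": 0.16,"wx": 0,"wy": 0,"wz": 0,"hand": 20},
  {"dx": 0.028,"dy": -0.004,"dz": 0.17,"wx": 0,"wy": 0,"wz": 0,"hand": 20},
  {"dx": 0.028,"dy": -0.004,"dz": 0.18,"wx": 0,"wy": 0,"wz": 0,"hand": 20},
])

```text
clock: 12.1
eef_pos: [0.4715, -0.0993, 0.2267]
tool_rot: [0.707, 0.707, 0.0, 0.0]
ft_force: [-0.3, -0.3, -0.7]
grip_width: 0.028
grasp_force: 59.3
```

Request:
drive_tool([
  {"dx": 0,"dy": 0,"dz": 0.01,"wx": 0,"wy": 0,"wz": 0,"hand": 20},
  {"dx": 0,"dy": 0,"dz": 0.02,"wx": 0,"wy": 0,"wz": 0,"hand": 20},
  {"dx": 0,"dy": 0,"dz": 0.03,"wx": 0,"wy": 0,"wz": 0,"hand": 20},
  {"dx": 0,"dy": 0,"dz": 0.04,"wx": 0,"wy": 0,"wz": 0,"hand": 20},
])

```text
clock: 12.5
eef_pos: [0.4714, -0.0993, 0.2247]
tool_rot: [0.707, 0.707, -0.0, 0.0]
ft_force: [-0.5, 0.3, -1.4]
grip_width: 0.0281
grasp_force: 59.3
```

Request:
drive_tool([
  {"dx": 0,"dy": 0,"dz": 0.01,"wx": 0,"wy": 0,"wz": 0,"hand": 20},
  {"dx": 0,"dy": 0,"dz": 0.02,"wx": 0,"wy": 0,"wz": 0,"hand": 20},
  {"dx": 0,"dy": 0,"dz": 0.03,"wx": 0,"wy": 0,"wz": 0,"hand": 20},
])

```text
clock: 12.8
eef_pos: [0.4714, -0.0993, 0.2232]
tool_rot: [0.707, 0.707, -0.0, 0.0]
ft_force: [0.7, 0.0, -0.8]
grip_width: 0.0284
grasp_force: 59.3
```

```bash
python3 - <<'E'
from h import *
o=bot.get_obs(); print({k:np.round(v,4).tolist() for k,v in o.items() if k in('clock','ft_force','ft_torque','eef_pos')})
show('wrist','w10.png'); print(foot(gray('w10')),red(cv2.imread('pics/w10.png')[:,:,::-1],270,380,180,330)[:2])
E
```

```text
{'clock': 12.8, 'eef_pos': [0.4714, -0.0993, 0.2232], 'ft_force': [0.7496, 0.0067, -0.8403], 'ft_torque': [-0.0758, 0.0293, -0.0213]}
(array([-1.96, -0.71]), np.float64(0.11839039956802173), 45) (array([322.58996375, 272.3955352 ]), array([ 289,  224,   68,   95, 5241], dtype=int32))
```

Request:
drive_tool([
  {"dx": 0,"dy": 0,"dz": 0.02,"wx": 0,"wy": 0,"wz": 0,"hand": 20},
  {"dx": 0,"dy": 0,"dz": 0.04,"wx": 0,"wy": 0,"wz": 0,"hand": 20},
  {"dx": 0,"dy": 0,"dz": 0.06,"wx": 0,"wy": 0,"wz": 0,"hand": 20},
  {"dx": 0,"dy": 0,"dz": 0.08,"wx": 0,"wy": 0,"wz": 0,"hand": 20},
  {"dx": 0,"dy": 0,"dz": 0.1,"wx": 0,"wy": 0,"wz": 0,"hand": 20},
])

```text
clock: 13.35
eef_pos: [0.4714, -0.0993, 0.2181]
tool_rot: [0.707, 0.707, -0.0, -0.0]
ft_force: [1.0, 0.5, -1.2]
grip_width: 0.0279
grasp_force: 59.3
```

Request:
drive_tool([
  {"dx": 0,"dy": 0,"dz": 0.02,"wx": 0,"wy": 0,"wz": 0,"hand": 20},
  {"dx": 0,"dy": 0,"dz": 0.04,"wx": 0,"wy": 0,"wz": 0,"hand": 20},
  {"dx": 0,"dy": 0,"dz": 0.06,"wx": 0,"wy": 0,"wz": 0,"hand": 20},
  {"dx": 0,"dy": 0,"dz": 0.08,"wx": 0,"wy": 0,"wz": 0,"hand": 20},
  {"dx": 0,"dy": 0,"dz": 0.1,"wx": 0,"wy": 0,"wz": 0,"hand": 20},
  {"dx": 0,"dy": 0,"dz": 0.1,"wx": 0,"wy": 0,"wz": 0,"hand": 20},
])

```text
clock: 13.95
eef_pos: [0.4714, -0.0993, 0.213]
tool_rot: [0.707, 0.707, -0.0, -0.0]
ft_force: [0.1, 0.2, -1.1]
grip_width: 0.0279
grasp_force: 59.3
```

```bash
python3 - <<'E'
from h import *
o=bot.get_obs(); print({k:np.round(v,4).tolist() for k,v in o.items() if k in('clock','ft_force','ft_torque','eef_pos','tool_rot')})
E
```

```text
{'clock': 13.95, 'eef_pos': [0.4714, -0.0993, 0.213], 'tool_rot': [0.7072, 0.707, -0.0001, -0.0001], 'ft_force': [0.1053, 0.1878, -1.0777], 'ft_torque': [-0.0508, 0.0459, 0.0112]}
```

Request:
drive_tool([
  {"dx": 0,"dy": 0,"dz": 0.03,"wx": 0,"wy": 0,"wz": 0,"hand": 20},
  {"dx": 0,"dy": 0,"dz": 0.06,"wx": 0,"wy": 0,"wz": 0,"hand": 20},
  {"dx": 0,"dy": 0,"dz": 0.09,"wx": 0,"wy": 0,"wz": 0,"hand": 20},
  {"dx": 0,"dy": 0,"dz": 0.12,"wx": 0,"wy": 0,"wz": 0,"hand": 20},
  {"dx": 0,"dy": 0,"dz": 0.15,"wx": 0,"wy": 0,"wz": 0,"hand": 20},
])

```text
clock: 14.45
eef_pos: [0.4714, -0.0993, 0.2056]
tool_rot: [0.707, 0.707, 0.0, -0.0]
ft_force: [-0.3, -0.9, -0.8]
grip_width: 0.028
grasp_force: 59.3
```

Request:
drive_tool([
  {"dx": 0,"dy": 0,"dz": 0.03,"wx": 0,"wy": 0,"wz": 0,"hand": 20},
  {"dx": 0,"dy": 0,"dz": 0.06,"wx": 0,"wy": 0,"wz": 0,"hand": 20},
  {"dx": 0,"dy": 0,"dz": 0.09,"wx": 0,"wy": 0,"wz": 0,"hand": 20},
  {"dx": 0,"dy": 0,"dz": 0.12,"wx": 0,"wy": 0,"wz": 0,"hand": 20},
  {"dx": 0,"dy": 0,"dz": 0.15,"wx": 0,"wy": 0,"wz": 0,"hand": 20},
])

```text
clock: 14.95
eef_pos: [0.4715, -0.0993, 0.1981]
tool_rot: [0.707, 0.707, -0.0, 0.0]
ft_force: [-0.2, 0.2, -1.4]
grip_width: 0.0275
grasp_force: 59.3
```

Request:
drive_tool([
  {"dx": 0,"dy": 0,"dz": 0.03,"wx": 0,"wy": 0,"wz": 0,"hand": 20},
  {"dx": 0,"dy": 0,"dz": 0.06,"wx": 0,"wy": 0,"wz": 0,"hand": 20},
  {"dx": 0,"dy": 0,"dz": 0.09,"wx": 0,"wy": 0,"wz": 0,"hand": 20},
  {"dx": 0,"dy": 0,"dz": 0.12,"wx": 0,"wy": 0,"wz": 0,"hand": 20},
  {"dx": 0,"dy": 0,"dz": 0.15,"wx": 0,"wy": 0,"wz": 0,"hand": 20},
])

```text
clock: 15.45
eef_pos: [0.4714, -0.0993, 0.1906]
tool_rot: [0.707, 0.707, -0.0, 0.0]
ft_force: [0.5, -0.9, -0.4]
grip_width: 0.0282
grasp_force: 59.3
```

Request:
drive_tool([
  {"dx": 0,"dy": 0,"dz": 0.03,"wx": 0,"wy": 0,"wz": 0,"hand": 20},
  {"dx": 0,"dy": 0,"dz": 0.06,"wx": 0,"wy": 0,"wz": 0,"hand": 20},
  {"dx": 0,"dy": 0,"dz": 0.09,"wx": 0,"wy": 0,"wz": 0,"hand": 20},
  {"dx": 0,"dy": 0,"dz": 0.12,"wx": 0,"wy": 0,"wz": 0,"hand": 20},
  {"dx": 0,"dy": 0,"dz": 0.15,"wx": 0,"wy": 0,"wz": 0,"hand": 20},
])

```text
clock: 15.95
eef_pos: [0.4714, -0.0993, 0.1831]
tool_rot: [0.707, 0.707, -0.0, -0.0]
ft_force: [-0.3, -0.0, -1.3]
grip_width: 0.028
grasp_force: 59.3
```

Request:
drive_tool([
  {"dx": 0,"dy": 0,"dz": 0.02,"wx": 0,"wy": 0,"wz": 0,"hand": 20},
  {"dx": 0,"dy": 0,"dz": 0.04,"wx": 0,"wy": 0,"wz": 0,"hand": 20},
  {"dx": 0,"dy": 0,"dz": 0.06,"wx": 0,"wy": 0,"wz": 0,"hand": 20},
  {"dx": 0,"dy": 0,"dz": 0.08,"wx": 0,"wy": 0,"wz": 0,"hand": 20},
])

```text
clock: 16.35
eef_pos: [0.4714, -0.0993, 0.1791]
tool_rot: [0.707, 0.707, -0.0, 0.0]
ft_force: [-0.2, -1.2, -0.3]
grip_width: 0.0278
grasp_force: 59.3
```

Request:
drive_tool([
  {"dx": 0,"dy": 0,"dz": 0.01,"wx": 0,"wy": 0,"wz": 0,"hand": 20},
  {"dx": 0,"dy": 0,"dz": 0.02,"wx": 0,"wy": 0,"wz": 0,"hand": 20},
  {"dx": 0,"dy": 0,"dz": 0.03,"wx": 0,"wy": 0,"wz": 0,"hand": 20},
])

```text
clock: 16.65
eef_pos: [0.4714, -0.0993, 0.1777]
tool_rot: [0.707, 0.707, -0.0, 0.0]
ft_force: [-0.4, -0.4, -0.5]
grip_width: 0.0278
grasp_force: 59.3
```

Request:
drive_tool([
  {"dx": 0,"dy": 0,"dz": 0.01,"wx": 0,"wy": 0,"wz": 0,"hand": 20},
  {"dx": 0,"dy": 0,"dz": 0.02,"wx": 0,"wy": 0,"wz": 0,"hand": 20},
  {"dx": 0,"dy": 0,"dz": 0.03,"wx": 0,"wy": 0,"wz": 0,"hand": 20},
])

```text
clock: 16.95
eef_pos: [0.4714, -0.0993, 0.1762]
tool_rot: [0.707, 0.707, -0.0, -0.0]
ft_force: [-0.5, -0.4, -0.4]
grip_width: 0.0281
grasp_force: 59.3
```

Request:
drive_tool([
  {"dx": 0,"dy": 0,"dz": 0.01,"wx": 0,"wy": 0,"wz": 0,"hand": 20},
  {"dx": 0,"dy": 0,"dz": 0.02,"wx": 0,"wy": 0,"wz": 0,"hand": 20},
])

```text
clock: 17.15
eef_pos: [0.4714, -0.0993, 0.1752]
tool_rot: [0.707, 0.707, -0.0, 0.0]
ft_force: [-0.1, -0.6, -0.6]
grip_width: 0.028
grasp_force: 59.3
```

Request:
drive_tool([
  {"dx": 0,"dy": 0,"dz": 0.01,"wx": 0,"wy": 0,"wz": 0,"hand": 20},
  {"dx": 0,"dy": 0,"dz": 0.02,"wx": 0,"wy": 0,"wz": 0,"hand": 20},
])

```text
clock: 17.35
eef_pos: [0.4714, -0.0993, 0.1742]
tool_rot: [0.707, 0.707, -0.0, -0.0]
ft_force: [-0.6, -1.3, -0.7]
grip_width: 0.0285
grasp_force: 59.3
```

Request:
drive_tool([
  {"dx": 0,"dy": 0,"dz": 0.01,"wx": 0,"wy": 0,"wz": 0,"hand": 20},
  {"dx": 0,"dy": 0,"dz": 0.02,"wx": 0,"wy": 0,"wz": 0,"hand": 20},
])

```text
clock: 17.55
eef_pos: [0.4714, -0.0993, 0.1731]
tool_rot: [0.707, 0.707, -0.0, -0.0]
ft_force: [-0.7, -1.2, -0.5]
grip_width: 0.0282
grasp_force: 59.3
```

Request:
drive_tool([
  {"dx": 0,"dy": 0,"dz": 0.01,"wx": 0,"wy": 0,"wz": 0,"hand": 20},
  {"dx": 0,"dy": 0,"dz": 0.02,"wx": 0,"wy": 0,"wz": 0,"hand": 20},
])

```text
clock: 17.75
eef_pos: [0.4715, -0.0993, 0.1724]
tool_rot: [0.707, 0.707, 0.0, 0.0]
ft_force: [-0.4, -1.0, 1.5]
grip_width: 0.0281
grasp_force: 59.3
```

Request:
drive_tool([
  {"dx": 0,"dy": 0,"dz": 0.01,"wx": 0,"wy": 0,"wz": 0,"hand": 20},
  {"dx": 0,"dy": 0,"dz": 0.02,"wx": 0,"wy": 0,"wz": 0,"hand": 20},
])

```text
clock: 17.95
eef_pos: [0.4716, -0.0994, 0.1715]
tool_rot: [0.707, 0.707, 0.0, 0.0]
ft_force: [-0.7, -1.0, 2.4]
grip_width: 0.0281
grasp_force: 59.5
```

Contact with the spindle is at TCP z ≈ 0.1728, so release should come near 0.145 and the pad limit near 0.1423. I'll press slowly.

Request:
drive_tool([
  {"dx": 0,"dy": 0,"dz": 0.01,"wx": 0,"wy": 0,"wz": 0,"hand": 20},
  {"dx": 0,"dy": 0,"dz": 0.02,"wx": 0,"wy": 0,"wz": 0,"hand": 20},
])

```text
clock: 18.15
eef_pos: [0.4717, -0.0994, 0.1706]
tool_rot: [0.707, 0.707, 0.0, 0.0]
ft_force: [-1.2, -0.8, 3.8]
grip_width: 0.0282
grasp_force: 59.7
```

Request:
drive_tool([
  {"dx": 0,"dy": 0,"dz": 0.01,"wx": 0,"wy": 0,"wz": 0,"hand": 20},
  {"dx": 0,"dy": 0,"dz": 0.02,"wx": 0,"wy": 0,"wz": 0,"hand": 20},
])

```text
clock: 18.35
eef_pos: [0.4717, -0.0994, 0.1696]
tool_rot: [0.707, 0.707, 0.0, 0.0]
ft_force: [-1.9, -0.7, 5.3]
grip_width: 0.0279
grasp_force: 59.9
```

Request:
drive_tool([
  {"dx": 0,"dy": 0,"dz": 0.01,"wx": 0,"wy": 0,"wz": 0,"hand": 20},
  {"dx": 0,"dy": 0,"dz": 0.02,"wx": 0,"wy": 0,"wz": 0,"hand": 20},
])

```text
clock: 18.55
eef_pos: [0.4717, -0.0995, 0.169]
tool_rot: [0.707, 0.707, 0.0, 0.001]
ft_force: [-2.3, 0.1, 1.7]
grip_width: 0.0282
grasp_force: 59.7
```

Request:
drive_tool([
  {"dx": 0,"dy": -0.004,"dz": 0.01,"wx": 0,"wy": 0,"wz": 0,"hand": 20},
  {"dx": 0,"dy": -0.006,"dz": 0.01,"wx": 0,"wy": 0,"wz": 0,"hand": 20},
])

```text
clock: 18.75
eef_pos: [0.4711, -0.0992, 0.1671]
tool_rot: [0.707, 0.707, -0.0, -0.0]
ft_force: [0.1, -1.6, -0.9]
grip_width: 0.0276
grasp_force: 59.3
```

```bash
python3 - <<'E'
from h import *
o=bot.get_obs(); print({k:np.round(v,4).tolist() for k,v in o.items() if k in('clock','ft_force','ft_torque','eef_pos','tool_rot')})
im=show('wrist','w11.png'); print(red(im,270,380,180,330)[:2])
g=gray('w11')
for y in range(192,220,4): print(y,' '.join('%3d'%v for v in g[y,300:344]))
E
```

```text
{'clock': 18.75, 'eef_pos': [0.4711, -0.0992, 0.1671], 'tool_rot': [0.7072, 0.707, -0.0001, -0.0002], 'ft_force': [0.059, -1.6147, -0.9409], 'ft_torque': [-0.3239, -0.0568, -0.0228]}
(array([322.56473724, 272.34615385]), array([ 289,  224,   68,   95, 5252], dtype=int32))
192  34  34  36  37  38  39  39  39  39  39  39  40  39  39  39  39  40  39  39  38  39  38  39  38  39  36  38  38  38  38  38  39  38  39  38  39  38  38  40  39  38  38  36  34
196  37  37  37  38  35  37  37  37  36  37  37  37  37  38  37  37  38  38  39  39  40  39  41  39  39  39  39  37  39  39  40  39  39  39  37  38  39  36  38  38  37  39  39  37
200  38  39  38  40  38  38  38  38  38  38  37  37  37  38  37  36  36  36  37  37  37  36  36  36  37  37  37  38  38  39  39  38  38  39  38  39  39  40  39  39  40  40  39  39
204  39  40  39  39  37  39  39  38  38  37  37  38  42  57  70  73  72  72  73  72  73  72  72  71  71  69  68  68  68  68  60  47  37  38  38  37  38  37  38  39  39  38  38  39
208  40  39  39  39  40  40  39  39  41  58  68  69  71  71  73  72  73  73  73  73  72  73  73  72  72  71  72  70  69  68  68  68  67  66  59  44  38  36  37  37  36  38  38  37
212  38  39  40  40  39  38  37  40  64  70  70  71  72  72  72  73  73  73  74  73  73  72  73  73  72  72  72  73  73  72  69  68  67  67  66  67  49  38  38  39  39  39  38  38
216  38  39  38  37  38  37  36  54  67  70  71  72  72  72  72  72  72  74  73  73  73  73  73  74  73  72  72  72  73  73  74  72  68  67  66  66  62  41  38  39  39  39  39  39
```

Request:
drive_tool([
  {"dx": 0,"dy": 0,"dz": 0,"wx": 0,"wy": 0,"wz": 0,"hand": 20},
  {"dx": 0,"dy": 0,"dz": 0,"wx": 0,"wy": 0,"wz": 0,"hand": 20},
])

```text
clock: 19.0
eef_pos: [0.471, -0.0992, 0.1673]
tool_rot: [0.707, 0.707, -0.0, -0.0]
ft_force: [-0.6, -1.6, -1.7]
grip_width: 0.0278
grasp_force: 59.2
```

Request:
drive_tool([
  {"dx": 0,"dy": 0,"dz": 0.01,"wx": 0,"wy": 0,"wz": 0,"hand": 20},
  {"dx": 0,"dy": 0,"dz": 0.02,"wx": 0,"wy": 0,"wz": 0,"hand": 20},
])

```text
clock: 19.2
eef_pos: [0.4711, -0.0993, 0.1666]
tool_rot: [0.707, 0.707, -0.0, -0.0]
ft_force: [0.1, -0.2, -0.6]
grip_width: 0.0278
grasp_force: 59.2
```

```bash
python3 - <<'E'
from h import *
o=bot.get_obs(); print({k:np.round(v,4).tolist() for k,v in o.items() if k in('clock','ft_force','ft_torque','eef_pos','tool_rot')})
s=bot.camera('side');bot.camera('scene')
for n in('side','scene'):
    for t in('insert','pad','catches'): print(n,t,[(round(d['score'],2),np.round(d['extent'],1).tolist()) for d in bot.look_for(n,t)[:2]])
E
```

```text
{'clock': 19.2, 'eef_pos': [0.4711, -0.0993, 0.1666], 'tool_rot': [0.7072, 0.707, -0.0, -0.0], 'ft_force': [0.0864, -0.2103, -0.5619], 'ft_torque': [-0.2627, 0.0575, -0.0235]}
side insert []
side pad [(0.59, [305.6, 259.8, 75.4, 82.9]), (0.45, [303.2, 239.8, 22.4, 39.5])]
side catches [(0.93, [302.2, 240.5, 28.3, 44.7]), (0.51, [375.5, 219.3, 20.3, 35.5])]
scene insert []
scene pad [(0.98, [318.4, 297.2, 86.4, 86.8])]
scene catches [(0.75, [319.0, 275.1, 34.2, 49.5])]
```

Request:
drive_tool([
  {"dx": 0,"dy": 0,"dz": 0.01,"wx": 0,"wy": 0,"wz": 0,"hand": 20},
  {"dx": 0,"dy": 0,"dz": 0.02,"wx": 0,"wy": 0,"wz": 0,"hand": 20},
])

```text
clock: 19.8
eef_pos: [0.4712, -0.0993, 0.1658]
tool_rot: [0.707, 0.707, 0.0, 0.0]
ft_force: [0.7, 0.5, 0.8]
grip_width: 0.0283
grasp_force: 59.2
```

Request:
drive_tool([
  {"dx": 0,"dy": 0,"dz": 0.01,"wx": 0,"wy": 0,"wz": 0,"hand": 20},
  {"dx": 0,"dy": 0,"dz": 0.02,"wx": 0,"wy": 0,"wz": 0,"hand": 20},
])

```text
clock: 20.0
eef_pos: [0.4714, -0.0994, 0.1654]
tool_rot: [0.707, 0.707, 0.0, 0.0]
ft_force: [-0.6, -0.8, 5.6]
grip_width: 0.028
grasp_force: 59.8
```

Request:
drive_tool([
  {"dx": 0,"dy": 0,"dz": 0.01,"wx": 0,"wy": 0,"wz": 0,"hand": 20},
  {"dx": 0,"dy": 0,"dz": 0.02,"wx": 0,"wy": 0,"wz": 0,"hand": 20},
])

```text
clock: 20.2
eef_pos: [0.4716, -0.0995, 0.1647]
tool_rot: [0.707, 0.707, 0.0, 0.001]
ft_force: [-1.2, -0.9, 6.4]
grip_width: 0.0282
grasp_force: 60.0
```

Request:
drive_tool([
  {"dx": 0,"dy": 0,"dz": 0.01,"wx": 0,"wy": 0,"wz": 0,"hand": 20},
  {"dx": 0,"dy": 0,"dz": 0.02,"wx": 0,"wy": 0,"wz": 0,"hand": 20},
  {"dx": 0,"dy": 0,"dz": 0.03,"wx": 0,"wy": 0,"wz": 0,"hand": 20},
])

```text
clock: 20.5
eef_pos: [0.4716, -0.0996, 0.1634]
tool_rot: [0.707, 0.707, 0.0, 0.001]
ft_force: [-1.7, -0.9, 6.5]
grip_width: 0.0284
grasp_force: 60.0
```

Request:
drive_tool([
  {"dx": 0,"dy": 0,"dz": 0.01,"wx": 0,"wy": 0,"wz": 0,"hand": 20},
  {"dx": 0,"dy": 0,"dz": 0.02,"wx": 0,"wy": 0,"wz": 0,"hand": 20},
  {"dx": 0,"dy": 0,"dz": 0.03,"wx": 0,"wy": 0,"wz": 0,"hand": 20},
])

```text
clock: 20.8
eef_pos: [0.4716, -0.0996, 0.1619]
tool_rot: [0.707, 0.707, 0.0, 0.001]
ft_force: [-1.5, -0.8, 5.9]
grip_width: 0.028
grasp_force: 60.0
```

Request:
drive_tool([
  {"dx": 0,"dy": 0,"dz": 0.01,"wx": 0,"wy": 0,"wz": 0,"hand": 20},
  {"dx": 0,"dy": 0,"dz": 0.02,"wx": 0,"wy": 0,"wz": 0,"hand": 20},
  {"dx": 0,"dy": 0,"dz": 0.03,"wx": 0,"wy": 0,"wz": 0,"hand": 20},
])

```text
clock: 21.1
eef_pos: [0.4716, -0.0997, 0.1606]
tool_rot: [0.707, 0.707, 0.0, 0.001]
ft_force: [-2.2, -1.1, 7.7]
grip_width: 0.0284
grasp_force: 60.0
```

Request:
drive_tool([
  {"dx": 0.002,"dy": -0.003,"dz": 0.01,"wx": 0,"wy": 0,"wz": 0,"hand": 20},
  {"dx": 0.002,"dy": -0.006,"dz": 0.02,"wx": 0,"wy": 0,"wz": 0,"hand": 20},
  {"dx": 0.002,"dy": -0.006,"dz": 0.03,"wx": 0,"wy": 0,"wz": 0,"hand": 20},
])

```text
clock: 21.4
eef_pos: [0.4715, -0.0997, 0.1593]
tool_rot: [0.707, 0.707, 0.0, 0.001]
ft_force: [-1.7, -1.0, 9.3]
grip_width: 0.0279
grasp_force: 60.0
```

Request:
drive_tool([
  {"dx": 0,"dy": 0,"dz": 0.01,"wx": 0,"wy": 0,"wz": 0,"hand": 20},
  {"dx": 0,"dy": 0,"dz": 0.02,"wx": 0,"wy": 0,"wz": 0,"hand": 20},
  {"dx": 0,"dy": 0,"dz": 0.03,"wx": 0,"wy": 0,"wz": 0,"hand": 20},
])

```text
clock: 21.7
eef_pos: [0.4715, -0.0997, 0.1579]
tool_rot: [0.707, 0.707, 0.0, 0.001]
ft_force: [-1.8, -1.2, 9.3]
grip_width: 0.028
grasp_force: 60.0
```

Request:
drive_tool([
  {"dx": 0,"dy": 0,"dz": 0.01,"wx": 0,"wy": 0,"wz": 0,"hand": 20},
  {"dx": 0,"dy": 0,"dz": 0.02,"wx": 0,"wy": 0,"wz": 0,"hand": 20},
  {"dx": 0,"dy": 0,"dz": 0.03,"wx": 0,"wy": 0,"wz": 0,"hand": 20},
])

```text
clock: 22.0
eef_pos: [0.4715, -0.0997, 0.1564]
tool_rot: [0.707, 0.707, 0.0, 0.001]
ft_force: [-1.8, -1.0, 9.5]
grip_width: 0.0284
grasp_force: 60.1
```

Request:
drive_tool([
  {"dx": 0,"dy": 0,"dz": 0.01,"wx": 0,"wy": 0,"wz": 0,"hand": 20},
  {"dx": 0,"dy": 0,"dz": 0.02,"wx": 0,"wy": 0,"wz": 0,"hand": 20},
  {"dx": 0,"dy": 0,"dz": 0.03,"wx": 0,"wy": 0,"wz": 0,"hand": 20},
])

```text
clock: 22.3
eef_pos: [0.4715, -0.0997, 0.1548]
tool_rot: [0.707, 0.707, 0.0, 0.001]
ft_force: [-2.1, -0.0, 8.2]
grip_width: 0.0276
grasp_force: 60.0
```

Request:
drive_tool([
  {"dx": 0,"dy": 0,"dz": 0.01,"wx": 0,"wy": 0,"wz": 0,"hand": 20},
  {"dx": 0,"dy": 0,"dz": 0.02,"wx": 0,"wy": 0,"wz": 0,"hand": 20},
  {"dx": 0,"dy": 0,"dz": 0.03,"wx": 0,"wy": 0,"wz": 0,"hand": 20},
])

```text
clock: 22.6
eef_pos: [0.4715, -0.0997, 0.1532]
tool_rot: [0.707, 0.707, 0.0, 0.001]
ft_force: [-2.2, -1.2, 8.0]
grip_width: 0.0277
grasp_force: 60.0
```

Request:
drive_tool([
  {"dx": 0,"dy": 0,"dz": 0.01,"wx": 0,"wy": 0,"wz": 0,"hand": 20},
  {"dx": 0,"dy": 0,"dz": 0.02,"wx": 0,"wy": 0,"wz": 0,"hand": 20},
  {"dx": 0,"dy": 0,"dz": 0.03,"wx": 0,"wy": 0,"wz": 0,"hand": 20},
])

```text
clock: 22.9
eef_pos: [0.4715, -0.0997, 0.1517]
tool_rot: [0.707, 0.707, 0.0, 0.001]
ft_force: [-2.9, -1.4, 9.2]
grip_width: 0.0279
grasp_force: 60.0
```

Request:
drive_tool([
  {"dx": 0,"dy": 0,"dz": 0.01,"wx": 0,"wy": 0,"wz": 0,"hand": 20},
  {"dx": 0,"dy": 0,"dz": 0.02,"wx": 0,"wy": 0,"wz": 0,"hand": 20},
  {"dx": 0,"dy": 0,"dz": 0.03,"wx": 0,"wy": 0,"wz": 0,"hand": 20},
])

```text
clock: 23.2
eef_pos: [0.4715, -0.0997, 0.1502]
tool_rot: [0.707, 0.707, 0.0, 0.001]
ft_force: [-2.2, -0.0, 8.8]
grip_width: 0.028
grasp_force: 60.1
```

Request:
drive_tool([
  {"dx": 0,"dy": -0.002,"dz": 0.01,"wx": 0,"wy": 0,"wz": 0,"hand": 20},
  {"dx": 0,"dy": -0.004,"dz": 0.02,"wx": 0,"wy": 0,"wz": 0,"hand": 20},
  {"dx": 0,"dy": -0.004,"dz": 0.03,"wx": 0,"wy": 0,"wz": 0,"hand": 20},
])

```text
clock: 23.5
eef_pos: [0.4714, -0.0997, 0.1487]
tool_rot: [0.707, 0.707, 0.0, 0.001]
ft_force: [-0.8, -0.6, 8.3]
grip_width: 0.028
grasp_force: 60.1
```

Request:
drive_tool([
  {"dx": 0,"dy": 0,"dz": 0.006,"wx": 0,"wy": 0,"wz": 0,"hand": 20},
  {"dx": 0,"dy": 0,"dz": 0.012,"wx": 0,"wy": 0,"wz": 0,"hand": 20},
])

```text
clock: 23.7
eef_pos: [0.4714, -0.0997, 0.148]
tool_rot: [0.707, 0.707, 0.0, 0.001]
ft_force: [-0.8, -0.7, 6.5]
grip_width: 0.0284
grasp_force: 60.1
```

Commanded z is 0.1479. One short step per turn from here.

Request:
drive_tool([
  {"dx": 0,"dy": 0,"dz": 0.006,"wx": 0,"wy": 0,"wz": 0,"hand": 20},
  {"dx": 0,"dy": 0,"dz": 0.012,"wx": 0,"wy": 0,"wz": 0,"hand": 20},
  {"dx": 0,"dy": 0,"dz": 0.018,"wx": 0,"wy": 0,"wz": 0,"hand": 20},
])

```text
clock: 24.0
eef_pos: [0.4708, -0.0993, 0.1455]
tool_rot: [0.707, 0.707, -0.0, 0.0]
ft_force: [0.7, -1.9, -1.1]
grip_width: 0.0282
grasp_force: 59.3
```

Request:
drive_tool([
  {"dx": 0,"dy": 0,"dz": 0,"wx": 0,"wy": 0,"wz": 0,"hand": 20},
  {"dx": 0,"dy": 0,"dz": 0.006,"wx": 0,"wy": 0,"wz": 0,"hand": 20},
  {"dx": 0,"dy": 0,"dz": 0.012,"wx": 0,"wy": 0,"wz": 0,"hand": 20},
  {"dx": 0,"dy": 0,"dz": 0.018,"wx": 0,"wy": 0,"wz": 0,"hand": 20},
])

```text
clock: 24.4
eef_pos: [0.4707, -0.0992, 0.1447]
tool_rot: [0.707, 0.707, -0.0, 0.0]
ft_force: [1.0, -1.5, 0.4]
grip_width: 0.0277
grasp_force: 59.3
```

```bash
python3 - <<'E'
from h import *
o=bot.get_obs(); print({k:np.round(v,4).tolist() for k,v in o.items() if k in('clock','ft_force','ft_torque','eef_pos')})
for n in('side','scene'):
    show(n,n+'12.png'); print(n,[(round(d['score'],2),np.round(d['extent'],1).tolist()) for d in bot.look_for(n,'insert')[:3]])
    a=cv2.imread(f'pics/{n}12.png').astype(int); b=cv2.imread(f'pics/{n}0.png').astype(int)
    d=abs(a-b).sum(2); x0,x1,y0,y1=(265,345,240,300) if n=='side' else (275,362,270,340)
    ys,xs=np.where(d[y0:y1,x0:x1]>90); print(len(ys), (xs.min()+x0,xs.max()+x0,ys.min()+y0,ys.max()+y0) if len(ys) else '')
E
```

```text
{'clock': 24.4, 'eef_pos': [0.4707, -0.0992, 0.1447], 'ft_force': [1.0095, -1.4673, 0.4032], 'ft_torque': [-0.4087, -0.1897, 0.0397]}
side []
1004 (np.int64(265), np.int64(344), np.int64(240), np.int64(290))
scene [(0.62, [364.3, 204.2, 22.2, 39.4]), (0.39, [318.4, 296.0, 85.8, 91.7])]
1671 (np.int64(275), np.int64(361), np.int64(270), np.int64(339))
```

Request:
drive_tool([
  {"dx": 0,"dy": 0,"dz": 0,"wx": 0,"wy": 0,"wz": 0,"hand": 20},
  {"dx": 0,"dy": 0,"dz": 0,"wx": 0,"wy": 0,"wz": 0,"hand": 20},
  {"dx": 0,"dy": 0,"dz": 0,"wx": 0,"wy": 0,"wz": 0,"hand": 20},
])

```text
clock: 24.9
eef_pos: [0.4707, -0.0992, 0.1447]
tool_rot: [0.707, 0.707, 0.0, 0.0]
ft_force: [1.2, -1.8, -0.8]
grip_width: 0.0282
grasp_force: 59.2
```

Request:
drive_tool([
  {"dx": 0,"dy": 0,"dz": 0.006,"wx": 0,"wy": 0,"wz": 0,"hand": 20},
  {"dx": 0,"dy": 0,"dz": 0.012,"wx": 0,"wy": 0,"wz": 0,"hand": 20},
])

```text
clock: 25.1
eef_pos: [0.4707, -0.0993, 0.1444]
tool_rot: [0.707, 0.707, 0.0, 0.0]
ft_force: [-0.5, -2.3, 1.5]
grip_width: 0.0283
grasp_force: 59.3
```

Request:
drive_tool([
  {"dx": 0,"dy": 0,"dz": 0.006,"wx": 0,"wy": 0,"wz": 0,"hand": 20},
  {"dx": 0,"dy": 0,"dz": 0.006,"wx": 0,"wy": 0,"wz": 0,"hand": 20},
])

```text
clock: 25.3
eef_pos: [0.4707, -0.0993, 0.1443]
tool_rot: [0.707, 0.707, 0.0, 0.0]
ft_force: [-0.1, -2.3, 2.9]
grip_width: 0.0283
grasp_force: 59.3
```

```bash
python3 - <<'E'
from h import *
o=bot.get_obs(); print({k:np.round(v,4).tolist() for k,v in o.items() if k in('clock','ft_force','ft_torque','eef_pos','tool_rot')})
im=show('wrist','w13.png'); print(red(im,270,380,180,330)[:2])
for f in('w8','w10','w11'): print(red(cv2.imread(f'pics/{f}.png')[:,:,::-1],270,380,180,330)[:2])
a=[show('side','side13.png')[:,:,::-1],show('scene','scene13.png')[:,:,::-1]]
c=[]
for n,x,y,i in(('side',305,262,0),('scene',318,298,1)):
    for im in(cv2.imread(f'pics/{n}0.png'),a[i]): c.append(np.minimum(255,1.7*cv2.resize(im[y-36:y+36,x-48:x+48].astype(float),(400,300),interpolation=cv2.INTER_CUBIC)))
cv2.imwrite('pics/c13.png',np.clip(np.vstack([np.hstack(c[:2]),np.hstack(c[2:])]),0,255).astype(np.uint8))
E
```

```text
{'clock': 25.3, 'eef_pos': [0.4707, -0.0993, 0.1443], 'tool_rot': [0.7072, 0.707, 0.0001, 0.0002], 'ft_force': [-0.1372, -2.286, 2.8765], 'ft_torque': [-0.4758, -0.0437, 0.0003]}
(array([322.49375   , 272.25340909]), array([ 289,  224,   68,   95, 5280], dtype=int32))
(array([322.5780446 , 272.33447684]), array([ 289,  223,   68,   96, 5247], dtype=int32))
(array([322.58996375, 272.3955352 ]), array([ 289,  224,   68,   95, 5241], dtype=int32))
(array([322.56473724, 272.34615385]), array([ 289,  224,   68,   95, 5252], dtype=int32))
```

View pics/c13.png

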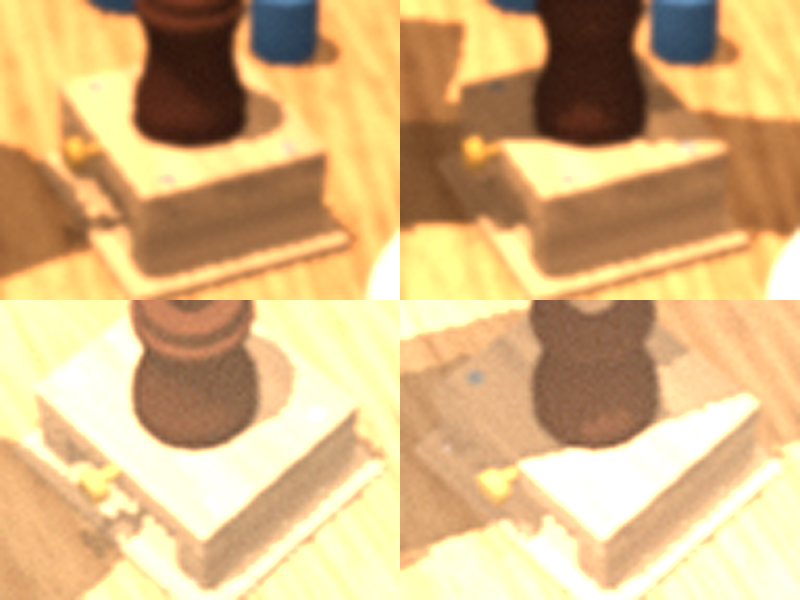

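The insert can't be seen under the bridge, but the heights agree. With L = 103 mm:
- First cone contact was near 0.175.
- The cone phase ended near 0.169, 6 mm further down.
- The load vanished at about 0.147, roughly 28 mm.
- Light contact is back at 0.1444, a foot depth of 83.6 mm.

So the insert stands on the pad. I'll stop pressing and draw the drift out.

Request:
drive_tool([
  {"dx": 0,"dy": 0.004,"dz": -0.02,"wx": 0,"wy": 0,"wz": 0,"hand": 20},
  {"dx": 0,"dy": 0.008,"dz": -0.05,"wx": 0,"wy": 0,"wz": 0,"hand": 20},
  {"dx": 0,"dy": 0.012,"dz": -0.1,"wx": 0,"wy": 0,"wz": 0,"hand": 20},
  {"dx": 0,"dy": 0.012,"dz": -0.15,"wx": 0,"wy": 0,"wz": 0,"hand": 20},
  {"dx": 0,"dy": 0.012,"dz": -0.2,"wx": 0,"wy": 0,"wz": 0,"hand": 20},
])

```text
clock: 25.95
eef_pos: [0.4709, -0.0991, 0.1539]
tool_rot: [0.707, 0.707, -0.0, -0.0]
ft_force: [-0.4, -1.3, -1.3]
grip_width: 0.0282
grasp_force: 59.2
```

Request:
drive_tool([
  {"dx": 0,"dy": 0,"dz": -0.06,"wx": 0,"wy": 0,"wz": 0,"hand": 20},
  {"dx": 0,"dy": 0,"dz": -0.12,"wx": 0,"wy": 0,"wz": 0,"hand": 20},
  {"dx": 0,"dy": 0,"dz": -0.18,"wx": 0,"wy": 0,"wz": 0,"hand": 20},
  {"dx": 0,"dy": 0,"dz": -0.24,"wx": 0,"wy": 0,"wz": 0,"hand": 20},
  {"dx": 0,"dy": 0,"dz": -0.3,"wx": 0,"wy": 0,"wz": 0,"hand": 20},
])

```text
clock: 26.45
eef_pos: [0.4712, -0.0991, 0.1692]
tool_rot: [0.707, 0.707, 0.0, -0.0]
ft_force: [0.6, -0.6, -1.0]
grip_width: 0.0279
grasp_force: 59.3
```

Request:
drive_tool([
  {"dx": 0,"dy": 0,"dz": -0.08,"wx": 0,"wy": 0,"wz": 0,"hand": 20},
  {"dx": 0,"dy": 0,"dz": -0.18,"wx": 0,"wy": 0,"wz": 0,"hand": 20},
  {"dx": 0,"dy": 0,"dz": -0.28,"wx": 0,"wy": 0,"wz": 0,"hand": 20},
  {"dx": 0,"dy": 0,"dz": -0.38,"wx": 0,"wy": 0,"wz": 0,"hand": 20},
  {"dx": 0,"dy": 0,"dz": -0.48,"wx": 0,"wy": 0,"wz": 0,"hand": 20},
  {"dx": 0,"dy": 0,"dz": -0.58,"wx": 0,"wy": 0,"wz": 0,"hand": 20},
  {"dx": 0,"dy": 0,"dz": -0.68,"wx": 0,"wy": 0,"wz": 0,"hand": 20},
  {"dx": 0,"dy": 0,"dz": -0.78,"wx": 0,"wy": 0,"wz": 0,"hand": 20},
  {"dx": 0,"dy": 0,"dz": -0.88,"wx": 0,"wy": 0,"wz": 0,"hand": 20},
  {"dx": 0,"dy": 0,"dz": -0.98,"wx": 0,"wy": 0,"wz": 0,"hand": 20},
  {"dx": 0,"dy": 0,"dz": -1.08,"wx": 0,"wy": 0,"wz": 0,"hand": 20},
  {"dx": 0,"dy": 0,"dz": -1.2,"wx": 0,"wy": 0,"wz": 0,"hand": 20},
  {"dx": 0,"dy": 0,"dz": -1.4,"wx": 0,"wy": 0,"wz": 0,"hand": 20},
  {"dx": 0,"dy": 0,"dz": -1.65,"wx": 0,"wy": 0,"wz": 0,"hand": 20},
  {"dx": 0,"dy": 0,"dz": -1.9,"wx": 0,"wy": 0,"wz": 0,"hand": 20},
  {"dx": 0,"dy": 0,"dz": -2,"wx": 0,"wy": 0,"wz": 0,"hand": 20},
  {"dx": 0,"dy": 0,"dz": -2,"wx": 0,"wy": 0,"wz": 0,"hand": 20},
])

```text
clock: 28.15
eef_pos: [0.4718, -0.0992, 0.27]
tool_rot: [0.707, 0.707, 0.001, 0.001]
ft_force: [0.1, -0.3, -1.4]
grip_width: 0.028
grasp_force: 59.3
```

Request:
drive_tool([
  {"dx": 0.15,"dy": 0,"dz": 0,"wx": 0,"wy": 0,"wz": 0,"hand": 20},
  {"dx": 0.5,"dy": -0.01,"dz": 0,"wx": 0,"wy": 0,"wz": 0,"hand": 20},
  {"dx": 1,"dy": -0.02,"dz": 0,"wx": 0,"wy": 0,"wz": 0,"hand": 20},
  {"dx": 1.5,"dy": -0.03,"dz": 0,"wx": 0,"wy": 0,"wz": 0,"hand": 20},
  {"dx": 2,"dy": -0.04,"dz": 0,"wx": 0,"wy": 0,"wz": 0,"hand": 20},
  {"dx": 2.5,"dy": -0.058,"dz": 0,"wx": 0,"wy": 0,"wz": 0,"hand": 20},
  {"dx": 3,"dy": -0.058,"dz": 0,"wx": 0,"wy": 0,"wz": 0,"hand": 20},
  {"dx": 3.5,"dy": -0.058,"dz": 0,"wx": 0,"wy": 0,"wz": 0,"hand": 20},
  {"dx": 3.9,"dy": -0.058,"dz": 0,"wx": 0,"wy": 0,"wz": 0,"hand": 20},
  {"dx": 4.1,"dy": -0.058,"dz": 0,"wx": 0,"wy": 0,"wz": 0,"hand": 20},
  {"dx": 4.18,"dy": -0.058,"dz": 0,"wx": 0,"wy": 0,"wz": 0,"hand": 20},
  {"dx": 4.18,"dy": -0.058,"dz": 0,"wx": 0,"wy": 0,"wz": 0,"hand": 20},
  {"dx": 4.18,"dy": -0.058,"dz": 0,"wx": 0,"wy": 0,"wz": 0,"hand": 20},
  {"dx": 4.18,"dy": -0.058,"dz": 0,"wx": 0,"wy": 0,"wz": 0,"hand": 20},
])

```text
clock: 29.55
eef_pos: [0.4684, 0.109, 0.2689]
tool_rot: [0.708, 0.707, -0.0, 0.0]
ft_force: [0.9, 0.0, -1.3]
grip_width: 0.0279
grasp_force: 59.3
```

```bash
python3 - <<'E'
from h import *
o=bot.get_obs(); print({k:np.round(v,4).tolist() for k,v in o.items() if k in('clock','ft_force','ft_torque','eef_pos','tool_rot')})
im=show('wrist','w14.png'); print(red(im,270,380,180,330)[:2]); print(foot(gray('w14')))
h=cv2.cvtColor(im,cv2.COLOR_RGB2HSV); m=((h[...,0]>95)&(h[...,0]<125)&(h[...,1]>70)).astype(np.uint8); m[:,:270]=0;m[:,370:]=0
print(cv2.boundingRect(m))
E
```

```text
{'clock': 29.55, 'eef_pos': [0.4684, 0.109, 0.2689], 'tool_rot': [0.7077, 0.7066, -0.0001, 0.0001], 'ft_force': [0.8636, 0.0086, -1.27], 'ft_torque': [-0.023, -0.0021, 0.018]}
(array([322.65801354, 272.70767494]), array([ 289,  223,   68,   97, 5316], dtype=int32))
(array([-5.28,  3.24]), np.float64(1.2175194159742984), 45)
(299, 128, 71, 88)
```

Request:
drive_tool([
  {"dx": 0,"dy": 0,"dz": 0.2,"wx": 0,"wy": 0,"wz": 0,"hand": 20},
  {"dx": 0,"dy": 0,"dz": 0.6,"wx": 0,"wy": 0,"wz": 0,"hand": 20},
  {"dx": 0,"dy": 0,"dz": 1,"wx": 0,"wy": 0,"wz": 0,"hand": 20},
  {"dx": 0,"dy": 0,"dz": 1.4,"wx": 0,"wy": 0,"wz": 0,"hand": 20},
  {"dx": 0,"dy": 0,"dz": 1.7,"wx": 0,"wy": 0,"wz": 0,"hand": 20},
  {"dx": 0,"dy": 0,"dz": 1.9,"wx": 0,"wy": 0,"wz": 0,"hand": 20},
  {"dx": 0,"dy": 0,"dz": 2,"wx": 0,"wy": 0,"wz": 0,"hand": 20},
  {"dx": 0,"dy": 0,"dz": 2.1,"wx": 0,"wy": 0,"wz": 0,"hand": 20},
  {"dx": 0,"dy": 0,"dz": 2.2,"wx": 0,"wy": 0,"wz": 0,"hand": 20},
  {"dx": 0,"dy": 0,"dz": 2.3,"wx": 0,"wy": 0,"wz": 0,"hand": 20},
])

```text
clock: 30.6
eef_pos: [0.4689, 0.1099, 0.1541]
tool_rot: [0.707, 0.707, 0.001, 0.0]
ft_force: [0.2, 0.5, -1.1]
grip_width: 0.0281
grasp_force: 59.3
```

Request:
drive_tool([
  {"dx": 0,"dy": 0,"dz": 0.1,"wx": 0,"wy": 0,"wz": 0,"hand": 20},
  {"dx": 0,"dy": 0,"dz": 0.25,"wx": 0,"wy": 0,"wz": 0,"hand": 20},
  {"dx": 0,"dy": 0,"dz": 0.4,"wx": 0,"wy": 0,"wz": 0,"hand": 20},
  {"dx": 0,"dy": 0,"dz": 0.55,"wx": 0,"wy": 0,"wz": 0,"hand": 20},
  {"dx": 0,"dy": 0,"dz": 0.68,"wx": 0,"wy": 0,"wz": 0,"hand": 20},
  {"dx": 0,"dy": 0,"dz": 0.76,"wx": 0,"wy": 0,"wz": 0,"hand": 20},
  {"dx": 0,"dy": 0,"dz": 0.8,"wx": 0,"wy": 0,"wz": 0,"hand": 20},
])

```text
clock: 31.3
eef_pos: [0.4681, 0.1097, 0.1133]
tool_rot: [0.707, 0.707, -0.0, -0.0]
ft_force: [-0.2, -0.6, -0.5]
grip_width: 0.0278
grasp_force: 59.3
```

Request:
drive_tool([
  {"dx": 0,"dy": 0,"dz": 0.015,"wx": 0,"wy": 0,"wz": 0,"hand": 20},
  {"dx": 0,"dy": 0,"dz": 0.03,"wx": 0,"wy": 0,"wz": 0,"hand": 20},
  {"dx": 0,"dy": 0,"dz": 0.03,"wx": 0,"wy": 0,"wz": 0,"hand": 20},
  {"dx": 0,"dy": 0,"dz": 0.03,"wx": 0,"wy": 0,"wz": 0,"hand": 20},
])

```text
clock: 31.7
eef_pos: [0.4685, 0.1099, 0.1129]
tool_rot: [0.707, 0.707, 0.0, 0.0]
ft_force: [-0.8, -0.5, 3.8]
grip_width: 0.0281
grasp_force: 59.8
```

Fz of +3.8 N says the foot is on the pot floor. I'll open gently and retreat upward.

Request:
drive_tool([
  {"dx": 0,"dy": 0,"dz": 0.02,"wx": 0,"wy": 0,"wz": 0,"hand": 30},
  {"dx": 0,"dy": 0,"dz": 0.02,"wx": 0,"wy": 0,"wz": 0,"hand": 36},
  {"dx": 0,"dy": 0,"dz": 0.02,"wx": 0,"wy": 0,"wz": 0,"hand": 44},
  {"dx": 0,"dy": 0,"dz": 0.02,"wx": 0,"wy": 0,"wz": 0,"hand": 54},
  {"dx": 0,"dy": 0,"dz": 0.02,"wx": 0,"wy": 0,"wz": 0,"hand": 58},
  {"dx": 0,"dy": 0,"dz": 0.02,"wx": 0,"wy": 0,"wz": 0,"hand": 58},
  {"dx": 0,"dy": 0,"dz": -0.2,"wx": 0,"wy": 0,"wz": 0,"hand": 58},
  {"dx": 0,"dy": 0,"dz": -0.6,"wx": 0,"wy": 0,"wz": 0,"hand": 58},
  {"dx": 0,"dy": 0,"dz": -1,"wx": 0,"wy": 0,"wz": 0,"hand": 58},
  {"dx": 0,"dy": 0,"dz": -1.5,"wx": 0,"wy": 0,"wz": 0,"hand": 58},
  {"dx": 0,"dy": 0,"dz": -2,"wx": 0,"wy": 0,"wz": 0,"hand": 58},
  {"dx": 0,"dy": 0,"dz": -2.4,"wx": 0,"wy": 0,"wz": 0,"hand": 58},
  {"dx": 0,"dy": 0,"dz": -2.5,"wx": 0,"wy": 0,"wz": 0,"hand": 58},
  {"dx": 0,"dy": 0,"dz": -2.5,"wx": 0,"wy": 0,"wz": 0,"hand": 58},
  {"dx": 0,"dy": 0,"dz": -2.5,"wx": 0,"wy": 0,"wz": 0,"hand": 58},
])

```text
clock: 33.2
eef_pos: [0.4679, 0.1097, 0.2366]
tool_rot: [0.707, 0.707, -0.001, -0.0]
ft_force: [0.2, 0.4, -0.6]
grip_width: 0.058
grasp_force: 0.0
```

```bash
python3 - <<'E'
from h import *
o=bot.get_obs(); print({k:np.round(v,4).tolist() for k,v in o.items() if k in('clock','ft_force','eef_pos','grip_width')})
s=show('scene','s15.png');d=show('side','d15.png')
a=red(s,240,285,150,215);b=red(d,270,310,150,210);print(a[:2],b[:2],tri([ray('scene',*a[0]),ray('side',*b[0])]))
# view into the bore: search insert by wrist later
E
```

```text
{'clock': 33.2, 'eef_pos': [0.4679, 0.1097, 0.2366], 'ft_force': [0.2057, 0.3797, -0.5976], 'grip_width': 0.058}
(array([259.97005988, 178.54491018]), array([253, 168,  15,  23, 167], dtype=int32)) (array([286.78181818, 171.52727273]), array([281, 161,  12,  22, 220], dtype=int32)) (array([0.46871036, 0.11106793, 0.13419807]), [np.float64(0.0007348281803787163), np.float64(0.0007348281803788773)])
```

```bash
python3 -c "
from workcell import bot
print(bot.job_done())"
```

```text
the job is handed in; nothing more can be done
None
```

The job is handed in. By force and depth readings, the insert let go and stands on the cork pad; I couldn't see it under the bridge. The highest reading while pressing was about 10 N, and the drift is back upright in its pot.

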